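# Set the spool winder's sliding leg to the red mark, lock it and keep hold

## Robot

A 7-joint arm with a two-finger parallel gripper is mounted at the origin on the work surface. World frame = base frame: x ahead of the robot, y to its left, z up, the work surface at z = 0. Lengths are in m, angles in rad, forces in N, time in s.
With the tool pointing down it reaches from about 0.425 to 0.925 m from the base axis. Payload 6.8 kg.
Tool frame: the origin (TCP) lies at the very end of the fingers, on their centre line; the grasp point (between the pads) lies 19 mm behind it (hold_point_z is the distance from the TCP to the grasp point, in m); z points along the fingers, y is the direction in which the jaws open and shut (so a half turn about z gives the same grasp; the last joint's range is limited). The gripper opens to 85 mm and grips with 20 to 120 N. Pads are 22 mm wide; open, the fingers measure 114 mm over their backs; the gripper's body (76 mm by 85 mm) begins 54 mm behind the grasp point. The pads swing forward as they close: fully open they stand 13 mm farther back than shut.
Start: joints at [-1.271, 0.477, 0.022, 1.555, -0.011, 1.109, -0.083], TCP at [0.268, 0.62, 0.201] pointing down, gripper open.
Joint ranges: [-2.96, 2.96], [-0.34, 2.1], [-1.41, 1.46], [0.24, 2.44], [-1.37, 4.51], [0.17, 1.92], [-2.96, 2.96]. Speed limits (rad/s): [2.39, 2.39, 3.14, 3.14, 3.14, 3.14, 3.14].

## Interface

Orientations are given as a unit quaternion [w, x, y, z].
In Python, from station import get_obs, read_camera, calibration, hand_in, regions_of, hold_point_z gives the robot as it stands.
- The arm moves only by the tool send_rows, never from a script. Its argument "motion" is text: rows parted by semicolons, each of 7 numbers parted by spaces: the shift along the world's x, y, z in cm, then the turn, a rotation vector about the world's x, y, z in degrees, then the closure, from 0 (fully open) to 1 (shut). In form: dx dy dz rx ry rz fingers; .... A call has 1 to 20 rows; each row shifts and turns the pose as measured when the row begins; what a row does not reach is not made up. A row lasts 1/12 s, in which the tool goes at most 41.7 mm and 7.16 degrees, less where a joint would pass 70% of its speed; a pose out of reach is approached as far as the arm can. A call is refused whole if a number of a shift passes 4.17 or a number of a turn 7.16, either way. A call with a gripper value outside its range is refused whole. The fingers move at their own pace and stop on an object; "newtons" is the grip in N (left out, the last holds). Time passes only in rows, so rows that do not move let the fingers close. It gives the time, the measured TCP pose, the force and the opening at its end, in the units of the state.
- get_obs(): the state, without advancing time (a new reading comes with each control period).
- read_camera(name): name is "scene" or "top"; returns the picture (480x640x3 uint8, red, green, blue); there is no depth.
- calibration(name): a dict with "mtx" (3x3 intrinsics, pixels), "R" (3x3) and "t" (3): a world point X has camera coordinates R X + t. Camera axes: x right, y down, z forward; pixel columns grow to the right and rows downward; lengths in m; the calibration is good to about 2 mm. A picture is of the moment at which its call begins. calibration takes no time and is no camera call.
- hand_in(): hands the job in, once; it reports no verdict.
Trained networks look in the newest picture that a camera, given by its name, has taken for a name from the list of things; names that differ only in an ending like _2 or _b are one class to them, and where a whole thing is asked for, a point or a joint stands for the part that bears it (a point fixed in the world has none). Each returns a list of dicts, best first, with "conf" (0 to 1); they miss things now and then, are a little off and sometimes report something else, mostly with a low value. They report only what shows in the picture. A call takes as long as a camera call.
- regions_of(thing, camera): "region" (480x640 bool, what is visible of it) and "point" ([column, row] in pixels, amid what is visible of it).
The state is a dict: "t": time; "q": joint angles; "joint_vel": joint speeds; "joint_torque": joint torques, N m; "eef_pos": TCP position; "tool_rot": TCP orientation; "contact_force": force on the tool from outside, world axes, zero at the start; "torque": the same for the moment, N m; "gripper_width": opening from 0.0 (shut) to 1.0 (fully open).
Only numpy, scipy, OpenCV 4.12 (cv2) and the standard library are available. Lean on these libraries where they do the work, as an engineer would, in place of code of your own. Each camera call takes 0.05 s, during which the arm holds its last target.

## Task

Set the bench spool winder to the length I taped in red: push its sliding leg along the rail, against the light return spring, until the brass pointer stands on the red tape, and while you hold the leg there squeeze the orange cam lever fully shut against the grip block. Finish still pinching lever and grip block together, with the pointer on the red tape; do not let go. Leave the reel, the canisters, the bowl and the black spool where they are.

Things in the scene. Friction and masses are not known exactly. Their poses are not given: they have to be found in the camera images.
- winder: bench spool winder, fixed. Grey base board 130 x 340 x 14 mm, rail (30 mm wide, top at z 32 mm) along its middle. Origin: centre of the board's underside; y runs along the rail from the sliding leg towards the fixed crank leg, x across, z up. Fixed leg 70 mm wide, 92 mm high, inner face at y +96 mm, crank beyond it. White rule strip on the board at x -33 to -59 mm
- leg (a joint): travel of the sliding leg along the winder's +y (m): 0 at its outer stop, 0.120 at most, grows towards the fixed leg. A spring in the rail pushes it back towards 0 with 3 to 4.5 N whenever it is not held or locked; rubbing adds about 1 N
- grip: grip block and shoulder, one grey piece of the sliding leg; axes as the winder's, origin on the rail's centre line, board-underside height, in the plane of the shoulder face. Grip block x -11 to 11, y -46 to 0, z up to 67 mm. Shoulder x -32 to 32, y 0 to 34, z 33 to 63 mm; a flange 8 mm thick widens its face to x -55: fingers astride the grip block can push that face (y 0) to +y. Upright 62 mm wide, 90 mm high at y 34 to 46
- grip_center (a point): point inside the grip block at a good height to pinch: on its middle plane, 20 mm behind (-y) the shoulder face, 56 mm above the board's underside; axes as the winder's
- lever (a joint): angle of the orange cam lever (rad): 0 shut and upright, 1.5 mm off the +x side of the grip block; up to 0.62 open, top leaning out to +x. It stays where it is left (about 2 N at the top moves it); over the last 0.45 rad its cam bears on the rail and locks the leg; a 20 N pinch shuts it. Its pin is parallel to the rail at x 22, y -3 to -40, z 24 mm in the grip's axes
- thumb_pad: orange paddle of the cam lever: 7 mm thick, 37 mm wide along the rail, top 44 mm from the pin. Origin on the pin, middle of its width; shut, its axes are the winder's and it fills x -9.5 to -2.5, z 2 to 44 mm. Lever and grip block together are 30.5 mm thick when shut (grip x -11 to 19.5 mm) and at most 57 mm over the paddle's top when open
- pointer_tip (a point): tip of the brass pointer on the sliding leg, over the white rule strip, 40 mm ahead (+y) of the shoulder face and 45 mm to -x of the rail's centre line; axes as the winder's
- red_tape_mark (a point): middle of the red tape strip (26 mm across the rule, 3 mm wide along the rail), stuck on the rule strip; axes as the winder's, so the pointer stands on it when both have the same y in the winder
- blue_tape: a like strip of blue tape on the same rule for another spool, not wanted now; either tape may be the farther one
- reel: stainless steel developing reel, 95 mm across, 42 mm high, loose, lying flat; origin at the centre of its underside
- canister0: smoke-grey film canister with dark cap, 33 mm across, 51 mm high, loose, upright; origin at the centre of its underside
- canister1: another such canister
- canister2: another such canister
- bowl: teal ceramic bowl, 140 mm across, 55 mm high, loose; origin at the centre of its underside
- spool: empty black roll-film spool, 25 mm across, 63 mm high, loose, upright; origin at the centre of its underside

How it is judged:
On the way, in this order (a step that is already met when the one before it is completed fails the run):
1. the fingers hold the leg with its pointer on the red tape (within 3.5 mm) while the lever is still open (y of pointer_tip in the frame of red_tape_mark between -0.0035 and 0.0035 m and value of joint lever above 0.3 rad and contact force between the fingers and grip above 0.5 N), for 0.2 s.
2. the lever is shut with the pointer on the red tape, pinched to the grip block (y of pointer_tip in the frame of red_tape_mark between -0.0035 and 0.0035 m and value of joint lever below 0.06 rad and contact force between the fingers and grip above 4 N and contact force between the fingers and thumb_pad above 4 N), for 0.2 s.
At the end, for the whole second after the job is handed in: The pointer tip is within 3.5 mm of the middle of the red tape along the rail and the leg is still, the cam lever is shut (below 0.06 rad), and the fingers still pinch, with more than 4 N on the orange paddle and more than 4 N on the grip block (all of step 2 and velocity of joint leg between -0.003 and 0.003 m/s); the arm keeps its last pose, push and grip.
It fails at once if the lever is squeezed past half shut while the pointer is more than 7 mm off the red tape (value of joint lever below 0.25 rad and not (y of pointer_tip in the frame of red_tape_mark between -0.007 and 0.007 m)).
It fails at once if the reel, a canister, the bowl or the black spool is shifted by more than 20 mm (distance of any of reel, canister0, canister1, canister2, bowl, spool from where it was at the start of the episode above 0.02 m).
It also fails if it takes over 35 s, if anything falls off the work surface, if the arm or the gripper's body presses on something with over 40 N, if the wrist force passes 120 N, or if a joint passes its speed limit or range.

## Working session

There is one attempt and no reset: what is moved stays moved. The work goes in short steps, Python scripts to look and compute and a tool call to move; the robot and the scene stay as the last step left them, time stands still between calls to the robot, and variables do not carry over. Pictures are saved under pics/ and viewed, and the job is handed in when it is done.

Besides the shell and the picture viewer there is one more tool, called after "Emit:" as name(argument=value, ...) on one line, values as JSON. send_rows: Moves the arm, as the interface text tells. Its arguments: {"type":"object","properties":{"motion":{"type":"string"},"newtons":{"type":"number"}},"required":["motion"]}

```bash
mkdir -p pics; python3 - <<'E'
from station import *
import cv2
o=get_obs()
for k in o: print(k,o[k])
print(hold_point_z)
for c in("scene","top"):
    cv2.imwrite(f"pics/{c}0.png",read_camera(c)[:,:,::-1]); print(calibration(c))
    for n in("winder","grip","thumb_pad","pointer_tip","red_tape_mark","blue_tape","reel","canister0","bowl","spool"):
        try:
            for r in regions_of(n,c)[:3]: print(c,n,round(r['conf'],2),r['point'],r['region'].sum())
        except Exception as e: print(n,e)
E
```

```text
t 0.0
q [-1.27108405  0.47783057  0.02230725  1.55644286 -0.0115462   1.10928552
 -0.08308692]
joint_vel [ 0.00029061 -0.00077838  0.00215865  0.00202821 -0.00108451 -0.00022058
  0.00117436]
joint_torque [-8.49341359e-04 -5.96459413e+01  1.60752095e+00 -2.81205386e+01
  1.23738527e-02  9.10616247e-03  2.01133821e-05]
eef_pos [0.2674358  0.61905999 0.20000831]
tool_rot [-1.46171565e-04  2.02474934e-01  9.79287013e-01 -9.08213515e-04]
contact_force [-0.89485463 -0.60966327 -0.43705982]
torque [-0.01056152  0.04296657 -0.02211759]
gripper_width 1.0036930509643105
0.0187
{'mtx': array([[585.09948713,   0.        , 321.35228965],
       [  0.        , 585.09948713, 229.189758  ],
       [  0.        ,   0.        ,   1.        ]]), 'R': array([[ 0.51983877,  0.85426015,  0.00269368],
       [ 0.71754426, -0.43492827, -0.54402907],
       [-0.4635708 ,  0.28474024, -0.83906204]]), 't': array([-0.33147547, -0.35603425,  1.735778  ])}
scene winder 0.72 [290.7, 247.2] 1202
scene winder 0.69 [318.4, 238.7] 6181
scene grip 0.91 [286.8, 251.5] 680
scene grip 0.31 [317.3, 237.4] 6228
scene point
[... 371 characters left out ...]
,
       [  0.        ,   0.        ,   1.        ]]), 'R': array([[ 0.00350788, -0.99990543, -0.01329754],
       [-0.99317403, -0.00193328, -0.11662593],
       [ 0.11658919,  0.01361588, -0.99308689]]), 't': array([0.06894924, 0.55311438, 1.08550674])}
top winder 0.65 [330.2, 233.6] 6855
top grip 0.57 [365.6, 229.4] 618
top thumb_pad 0.6 [371.3, 217.2] 163
top pointer_tip 0.57 [365.1, 228.4] 1150
top pointer_tip 0.35 [373.1, 215.6] 164
top red_tape_mark 0.4 [365.9, 226.7] 1057
top reel 0.79 [498.6, 312.0] 887
top canister0 0.58 [354.0, 160.8] 201
top canister0 0.56 [390.1, 155.1] 183
top canister0 0.44 [286.2, 153.8] 170
top bowl 0.63 [148.8, 266.3] 2620
top spool 0.32 [363.2, 227.2] 1183
```

```bash
python3 - <<'E'
import cv2
a=cv2.imread("pics/top0.png")[150:310,230:430]; cv2.imwrite("pics/topz.png",cv2.resize(a,None,fx=3.75,fy=3.75,interpolation=cv2.INTER_CUBIC))
a=cv2.imread("pics/scene0.png")[170:330,210:410]; cv2.imwrite("pics/scz.png",cv2.resize(a,None,fx=3.75,fy=3.75,interpolation=cv2.INTER_CUBIC))
E
```

```text
(no output)
```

View pics/top0.png

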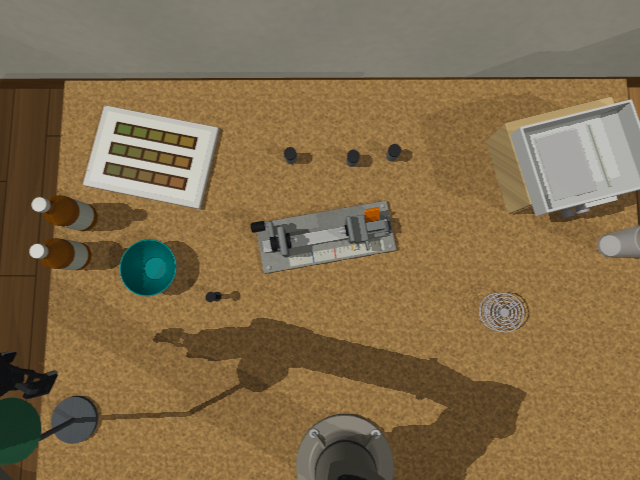

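View pics/scene0.png

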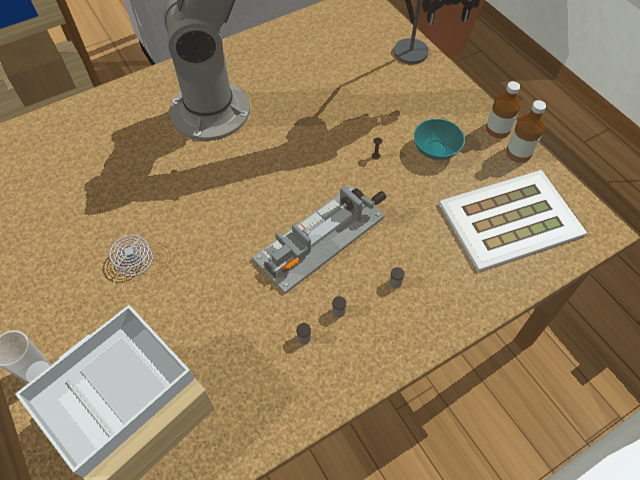

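```bash
ls pics
```

```text
scene0.png
scz.png
top0.png
topz.png
```

View zooms.

View pics/topz.png

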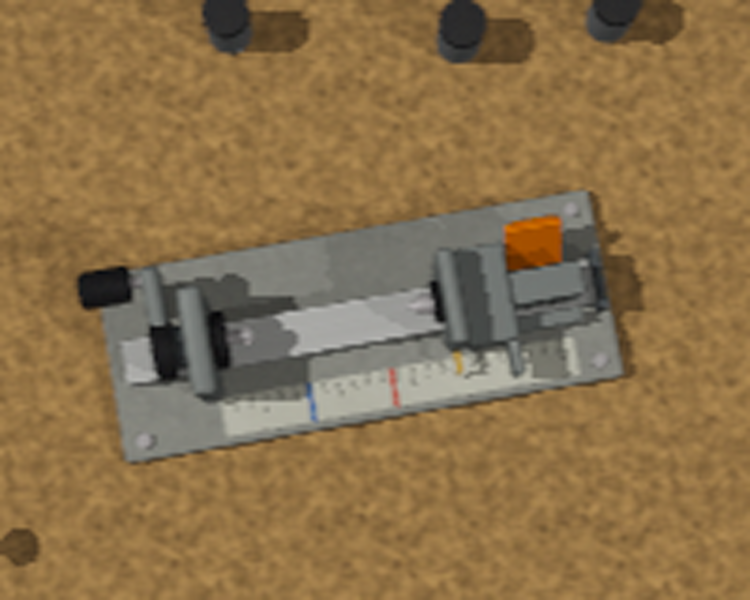

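View pics/scz.png

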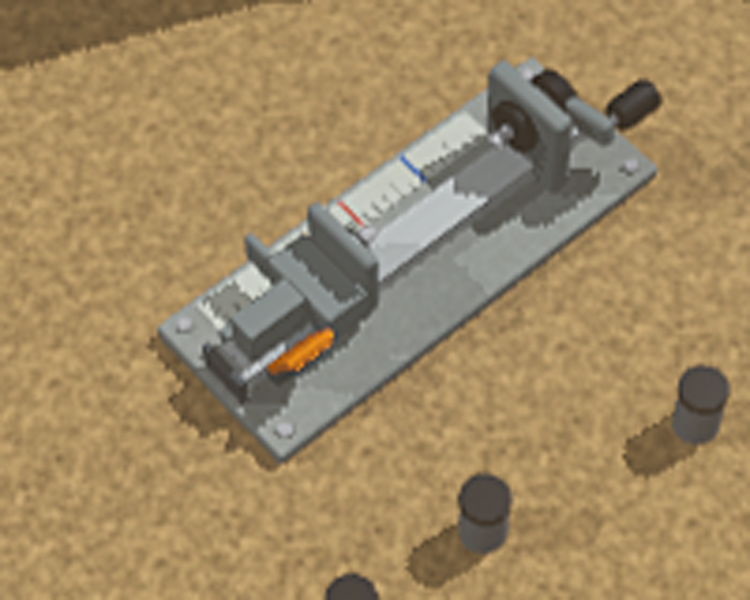

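```bash
cat > h.py <<'E'
import numpy as np, cv2
from station import *
from scipy.optimize import least_squares
C={c:calibration(c) for c in("scene","top")}
O={"top":(230,150),"scene":(210,170)}
def proj(c,P):
    k=C[c];p=(k["R"]@np.atleast_2d(P).T).T+k["t"];p=(k["mtx"]@p.T).T
    return p[:,:2]/p[:,2:]
def z2p(c,X): return (np.array(X)+.5)/3.75-.5+np.array(O[c])
def p2z(c,u): return (np.array(u)-np.array(O[c])+.5)*3.75-.5
def w2w(p,P):
    P=np.atleast_2d(P);c,s=np.cos(p[2]),np.sin(p[2])
    return np.c_[p[0]+c*P[:,0]-s*P[:,1],p[1]+s*P[:,0]+c*P[:,1],P[:,2]]
E
cat > fit.py <<'E'
from h import *
m=1e-3
# (cam, zoom px, winder pt, islegfixed)
D=[("top",(620,373),(-65,-170,14),0),("top",(587,193),(65,-170,14),0),("top",(128,460),(-65,170,14),0),
("scene",(162,327),(-65,-170,14),0),("scene",(280,455),(65,-170,14),0),("scene",(655,165),(65,170,14),0),
("top",(580,263),(11,-46,67),1),("top",(585,292),(-11,-46,67),1),
("scene",(232,322),(-11,-46,67),1),("scene",(250,345),(11,-46,67),1)]
def res(p,full=False):
    r=[]
    off={"top":p[4:6],"scene":p[6:8]}
    for c,X,P,l in D:
        P=np.array(P)*m
        if l: P=P+[0,p[3],0]
        r.append(proj(c,w2w(p,P))[0]+off[c]-z2p(c,X))
    r=np.array(r)
    return r if full else np.r_[r.ravel(),p[4:]/1.0]
s=least_squares(res,[.55,-.03,.17,-.1,0,0,0,0],loss="soft_l1")
np.save("pose.npy",s.x)
print(s.x.round(4)); print(res(s.x,True).round(2))
p=s.x
# tape colours
for c in C:
    im=cv2.imread(f"pics/{c}0.png"); hsv=cv2.cvtColor(im,cv2.COLOR_BGR2HSV)
    z=cv2.imread(f"pics/{'topz' if c=='top' else 'scz'}.png")
    off=p[4:6] if c=="top" else p[6:8]
    def L(P,col=(0,255,0),leg=0):
        P=np.array(P)*m
        if leg: P=P+[0,p[3],0]
        u=p2z(c,proj(c,w2w(p,P))+off)
        cv2.polylines(z,[np.round(u).astype(int)],False,col,1)
    L([(-65,-170,14),(65,-170,14),(65,170,14),(-65,170,14),(-65,-170,14)])
    L([(-35,96,92),(35,96,92)],(255,255,0))
    L([(-33,-150,14),(-33,150,14)],(255,0,255));L([(-59,-150,14),(-59,150,14)],(255,0,255))
    L([(-11,-46,67),(11,-46,67),(11,0,67),(-11,0,67),(-11,-46,67)],(0,0,255),1)
    L([(-55,0,63),(32,0,63),(32,34,63),(-32,34,63)],(0,255,255),1)
    L([(-45,0,30),(-45,40,20)],(255,255,255),1)
    cv2.imwrite(f"pics/fit_{c}.png",z)
E
python3 fit.py
```

```text
[ 0.5525  0.0481  0.1788 -0.1014 -0.1545  0.6186  0.0673  0.9048]
[[ 1.04  0.52]
 [-0.13 -1.56]
 [-1.04  1.04]
 [-1.59 -0.27]
 [ 0.5   0.92]
 [ 1.59  0.36]
 [-0.06 -1.24]
 [ 0.36 -0.09]
 [-0.9  -0.97]
 [ 0.16 -1.07]]
```

View pics/fit_top.png

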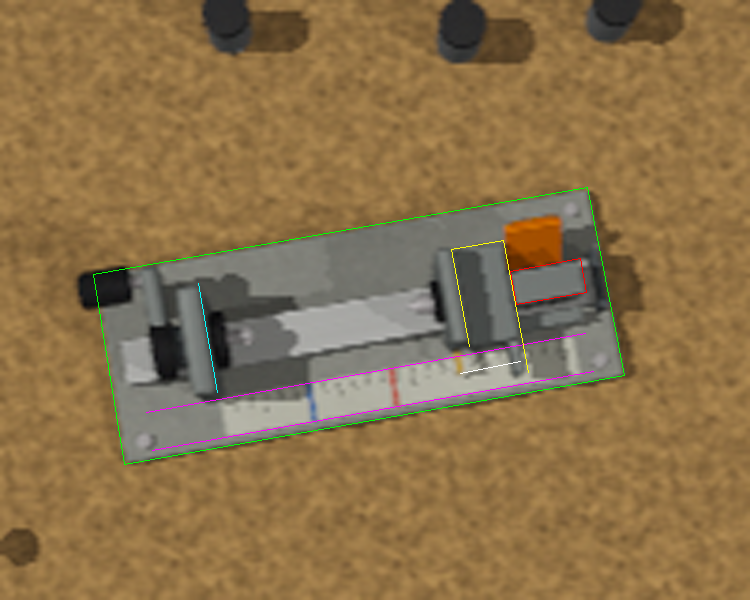

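View pics/fit_scene.png

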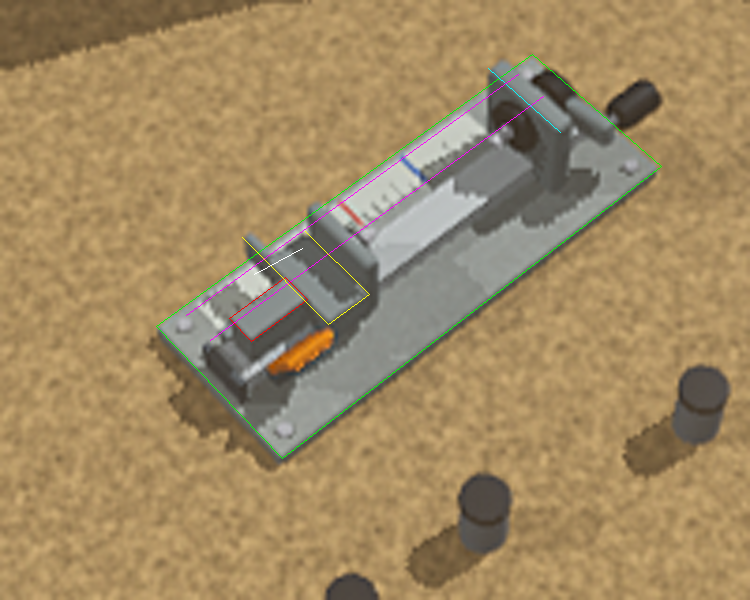

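```bash
cat >> h.py <<'E'
def back(c,u,z,p):
    off=p[4:6] if c=="top" else p[6:8]
    k=C[c];d=k["R"].T@np.linalg.inv(k["mtx"])@np.r_[np.array(u)-off,1];o=-k["R"].T@k["t"]
    X=o+d*(z-o[2])/d[2]; r=X[:2]-p[:2];cc,s=np.cos(p[2]),np.sin(p[2])
    return X,np.array([cc*r[0]+s*r[1],-s*r[0]+cc*r[1]])
def rel(c,im,roi):
    x0,x1,y0,y1=roi; a=im[y0:y1,x0:x1].astype(float); R,G,B=a[...,0],a[...,1],a[...,2]
    return R,G,B
E
python3 - <<'E'
from h import *
p=np.load("pose.npy")
for c,f in(("top","top0"),("scene","scene0")):
    im=cv2.imread(f"pics/{f}.png")[:,:,::-1].astype(float)
    R,G,B=im[...,0],im[...,1],im[...,2]
    yy,xx=np.mgrid[0:480,0:640]
    # restrict to rule strip
    off=p[4:6] if c=="top" else p[6:8]
    poly=(proj(c,w2w(p,np.array([(-33,-170,14),(-33,100,14),(-60,100,14),(-60,-170,14)])*1e-3))+off)
    m=np.zeros((480,640),np.uint8);cv2.fillPoly(m,[np.round(poly).astype(int)],1)
    for n,w in(("red",np.clip(R-np.maximum(G,B)-30,0,None)*(G<B+25)),("blue",np.clip(B-R-20,0,None)),("brass",np.clip(np.minimum(R,G)-B-50,0,None))):
        w=w*m; 
        if w.sum()==0: print(c,n,"none");continue
        u=((xx*w).sum()/w.sum(),(yy*w).sum()/w.sum())
        print(c,n,(w>0).sum(),np.round(u,2),[np.round(back(c,u,z,p)[1]*1e3,1) for z in(.0145,.02)])
E
```

```text
top red 19 [334.62 252.64] [array([-45.5, -16.8]), array([-45.9, -16.5])]
top blue 13 [312.62 257.01] [array([-46.6,  39.6]), array([-47. ,  39.6])]
top brass 5 [351.91 246.64] [array([-38.2, -62.3]), array([-38.6, -61.9])]
scene red 12 [303.09 226.45] [array([-47.5, -16.2]), array([-44.7, -18.5])]
scene blue 19 [319.44 214.26] [array([-48.2,  40.1]), array([-45.4,  37.6])]
scene brass none
```

Emit:
send_rows(motion="1.6 -3.5 0 0 0 -2.8 0;1.6 -3.5 0 0 0 -2.8 0;1.6 -3.5 0 0 0 -2.8 0;1.6 -3.5 0 0 0 -2.8 0;1.6 -3.5 0 0 0 -2.8 0;1.6 -3.5 0 0 0 -2.8 0;1.6 -3.5 0 0 0 -2.8 0;1.6 -3.5 0 0 0 -2.8 0;1.6 -3.5 0 0 0 -2.8 0;1.6 -3.5 0 0 0 -2.8 0", newtons=20)

```text
t: 1.93
eef_pos: [0.4234, 0.2644, 0.2012]
tool_rot: [-0.002, 0.435, 0.9, 0.005]
contact_force: [1.0, 0.1, 0.5]
gripper_width: 0.999
```

Emit:
send_rows(motion="1.6 -3.4 0 0 0 -2.8 0;1.6 -3.4 0 0 0 -2.8 0;1.6 -3.4 0 0 0 -2.8 0;1.6 -3.4 0 0 0 -2.8 0;1.6 -3.4 0 0 0 -2.8 0;1.6 -3.4 0 0 0 -2.8 0;1.6 -3.4 0 0 0 -2.8 0;1.6 -3.4 0 0 0 -2.8 0;1.6 -3.4 0 0 0 -2.8 0;1.6 -3.4 0 0 0 -2.8 0;0 0 0 0 0 0 0")

```text
t: 2.85
eef_pos: [0.5909, -0.1026, 0.2061]
tool_rot: [0.005, 0.653, 0.757, 0.008]
contact_force: [-0.9, -0.3, 0.8]
gripper_width: 0.997
```

```bash
cat > st.py <<'E'
from h import *
from scipy.spatial.transform import Rotation as Ro
p=np.load("pose.npy");o=get_obs();e=o["eef_pos"]
q=o["tool_rot"];R=Ro.from_quat([q[1],q[2],q[3],q[0]]).as_matrix()
r=e[:2]-p[:2];c,s=np.cos(p[2]),np.sin(p[2])
print("t",round(float(o["t"]),2),"tcp winder mm",np.round([c*r[0]+s*r[1],-s*r[0]+c*r[1],e[2]],4)*1e3,"jaw deg rel",round(np.degrees(np.arctan2(R[1,1],R[0,1])-p[2]),2),"tilt",np.round(R[:,2],3),"F",np.round(o["contact_force"],1),"w",round(float(o["gripper_width"]),3))
print("grip sl",p[3]*1e3)
E
python3 st.py
```

```text
t 2.85 tcp winder mm [  11.  -155.1  206.1] jaw deg rel -1.84 tilt [ 0.018  0.006 -1.   ] F [-0.9 -0.3  0.8] w 0.997
grip sl -101.37329860495763
```

Emit:
send_rows(motion="-0.4 1.6 -2 -0.35 1 1.8 0;-0.4 1.6 -2 0 0 0 0;0 0 -2 0 0 0 0;0 0 -2 0 0 0 0;0 0 0 0 0 0 0;0 0 0 0 0 0 0")

```text
t: 3.35
eef_pos: [0.5848, -0.0746, 0.1256]
tool_rot: [0.003, 0.644, 0.765, 0.001]
contact_force: [0.2, 0.1, 0.8]
gripper_width: 1.005
```

```bash
cat > look.py <<'E'
import sys
from h import *
n=sys.argv[1]
for c in C:
    im=read_camera(c)[:,:,::-1]; x,y=O[c]
    cv2.imwrite(f"pics/raw_{c}{n}.png",im)
    cv2.imwrite(f"pics/z_{c}{n}.png",cv2.resize(im[y:y+160,x:x+200],None,fx=3.75,fy=3.75,interpolation=cv2.INTER_CUBIC))
E
python3 st.py; python3 look.py 1
```

```text
t 3.35 tcp winder mm [  10.  -126.5  125.6] jaw deg rel -0.43 tilt [ 0.005 -0.002 -1.   ] F [0.2 0.1 0.8] w 1.005
grip sl -101.37329860495763
```

View pics/z_top1.png

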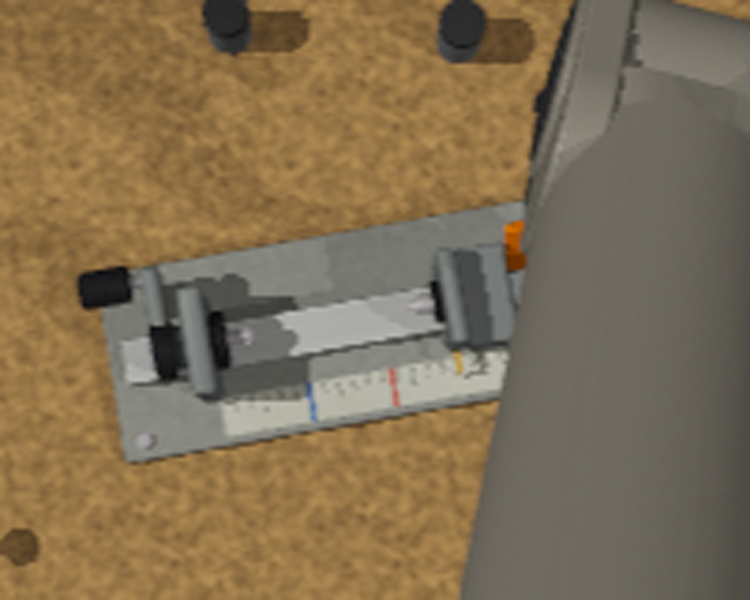

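View pics/z_scene1.png

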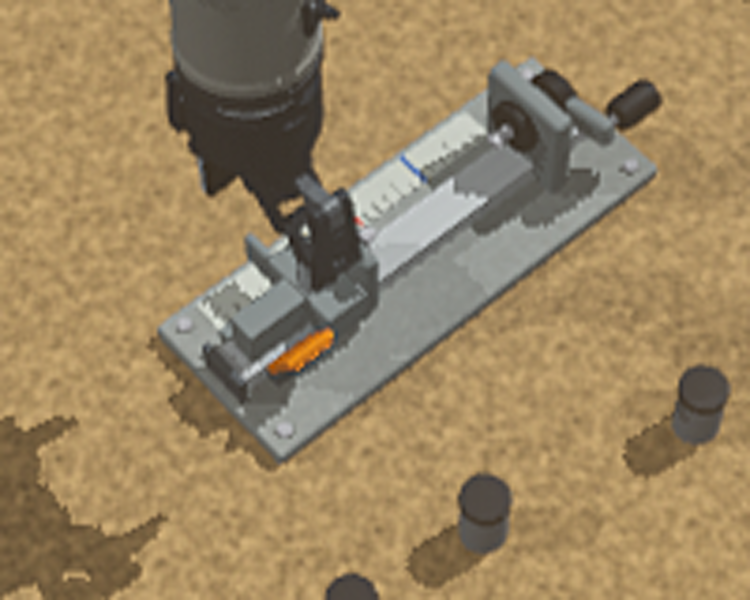

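Emit:
send_rows(motion="0 0 -2.5 0 0 0.4 0;0 0 -2 0 0 0 0;0 0 -1 0 0 0 0;0 0 -1 0 0 0 0;0 0 0 0 0 0 0")

```text
t: 3.87
eef_pos: [0.5912, -0.0753, 0.0666]
tool_rot: [0.008, 0.641, 0.767, 0.006]
contact_force: [-0.0, 0.0, 1.1]
gripper_width: 1.0
```

```bash
python3 st.py; python3 look.py 2
```

```text
t 3.87 tcp winder mm [  16.2 -128.4   66.6] jaw deg rel -0.02 tilt [ 0.02  -0.001 -1.   ] F [-0.   0.   1.1] w 1.0
grip sl -101.37329860495763
```

View pics/z_scene2.png

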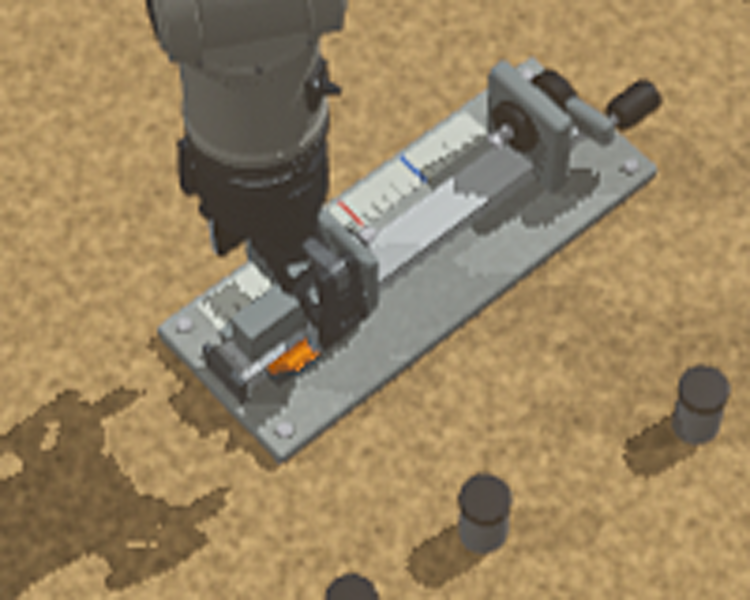

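Emit:
send_rows(motion="-0.6 0.1 0 0 1.1 0 0;0 0 0 0 0 0 0;0 0 -0.5 0 0 0 0;0 0 -0.5 0 0 0 0;0 0 -0.5 0 0 0 0;0 0 0 0 0 0 0")

```text
t: 4.47
eef_pos: [0.5885, -0.0748, 0.0558]
tool_rot: [0.003, 0.641, 0.767, 0.002]
contact_force: [-0.1, 0.1, 0.1]
gripper_width: 1.002
```

```bash
python3 st.py
```

```text
t 4.47 tcp winder mm [  13.6 -127.3   55.8] jaw deg rel -0.04 tilt [ 0.008 -0.001 -1.   ] F [-0.1  0.1  0.1] w 1.002
grip sl -101.37329860495763
```

Emit:
send_rows(motion="-0.3 0 -0.6 0 0.4 0 0;-0.1 0 -0.6 0 0 0 0;-0.1 0 -0.6 0 0 0 0;0 0 -0.4 0 0 0 0;0 0 0 0 0 0 0")

```text
t: 4.88
eef_pos: [0.5822, -0.0747, 0.0305]
tool_rot: [-0.0, 0.641, 0.767, -0.001]
contact_force: [0.5, -0.1, 0.3]
gripper_width: 1.002
```

```bash
python3 st.py;python3 look.py 3
```

```text
t 4.88 tcp winder mm [   7.4 -126.1   30.5] jaw deg rel -0.04 tilt [-0.002 -0.001 -1.   ] F [ 0.5 -0.1  0.3] w 1.002
grip sl -101.37329860495763
```

View pics/z_scene3.png

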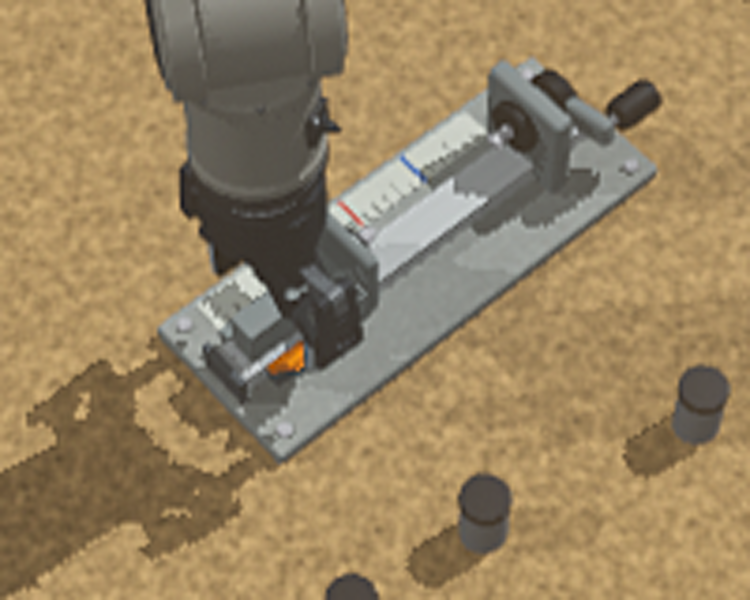

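View pics/z_top3.png

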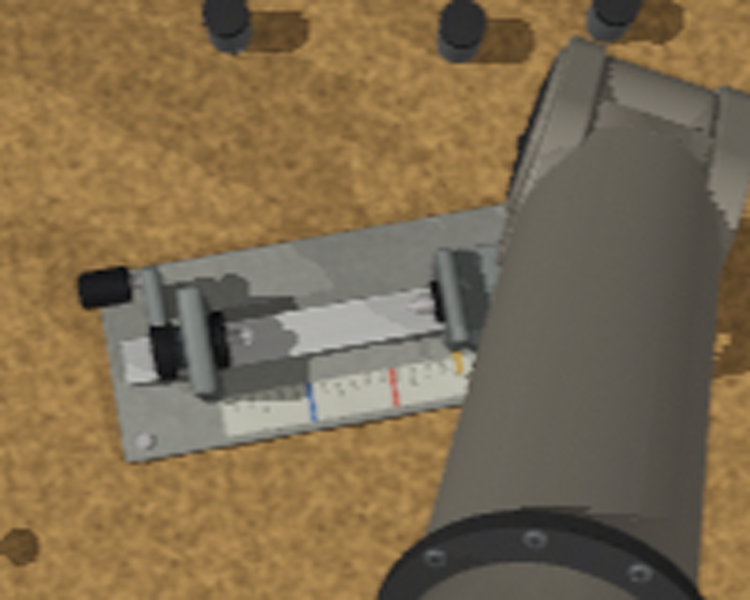

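Emit:
send_rows(motion="0.2 0 0.4 0 0 0 0;-0.1 0.5 0 0 0 0 0;-0.1 0.5 0 0 0 0 0;-0.1 0.5 0 0 0 0 0;-0.1 0.5 0 0 0 0 0;0 0 0 0 0 0 0")

```text
t: 5.48
eef_pos: [0.5818, -0.0525, 0.0371]
tool_rot: [0.001, 0.641, 0.767, 0.0]
contact_force: [-0.4, 0.1, 0.2]
gripper_width: 0.997
```

```bash
python3 st.py
```

```text
t 5.48 tcp winder mm [  11.  -104.3   37.1] jaw deg rel -0.05 tilt [ 0.002 -0.001 -1.   ] F [-0.4  0.1  0.2] w 0.997
grip sl -101.37329860495763
```

```bash
python3 look.py 4
```

```text
(no output)
```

View pics/z_top4.png

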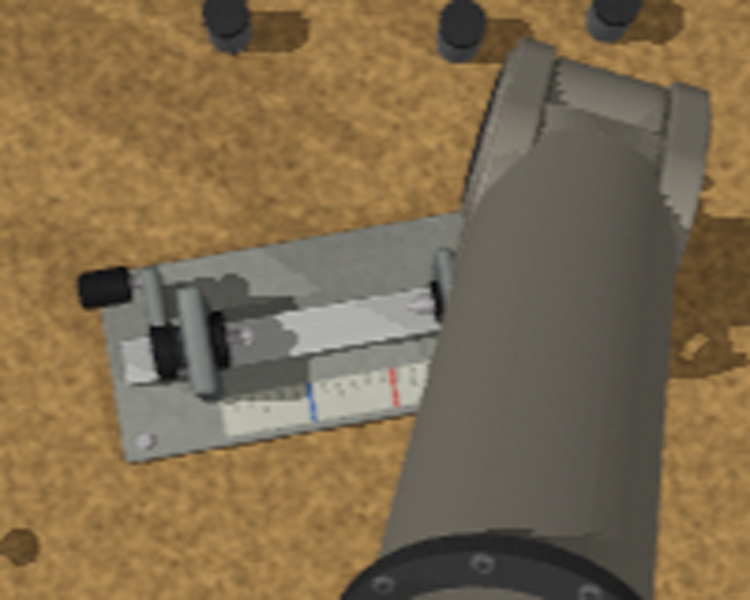

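View pics/z_scene4.png

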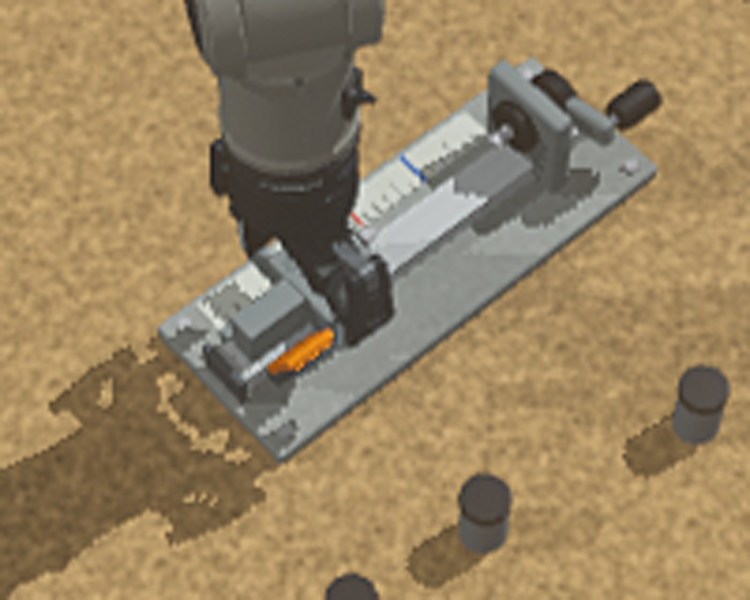

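```bash
cat > ov.py <<'E'
import sys
from h import *
from scipy.spatial.transform import Rotation as Ro
n=sys.argv[1];p=np.load("pose.npy");o=get_obs();q=o["tool_rot"];R=Ro.from_quat([q[1],q[2],q[3],q[0]]).as_matrix();e=o["eef_pos"]
w=.0425*o["gripper_width"]
z=cv2.imread(f"pics/z_scene{n}.png")
for s in(1,-1):
  for h in(0,-.013):
    P=np.array([(-.011,s*w,h),(.011,s*w,h),(.011,s*(w+.0145),h),(-.011,s*(w+.0145),h),(-.011,s*w,h)])@R.T+e
    cv2.polylines(z,[np.round(p2z("scene",proj("scene",P)+p[6:8])).astype(int)],False,(0,255,0) if h==0 else (255,255,0),1)
cv2.imwrite(f"pics/ov{n}.png",z)
E
python3 ov.py 4
```

```text
(no output)
```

View pics/ov4.png

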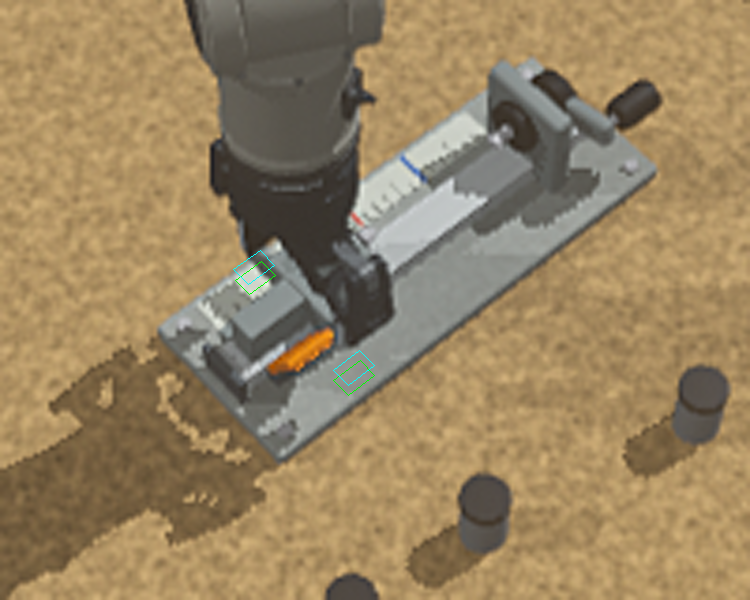

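```bash
cat > ov2.py <<'E'
from h import *
from scipy.spatial.transform import Rotation as Ro
p=np.load("pose.npy")
ims=[]
for n,e,q in((1,[0.5848,-0.0746,0.1256],[0.003,0.644,0.765,0.001]),(2,[0.5912,-0.0753,0.0666],[0.008,0.641,0.767,0.006]),(3,[0.5822,-0.0747,0.0305],[0,0.641,0.767,-0.001])):
  R=Ro.from_quat([q[1],q[2],q[3],q[0]]).as_matrix();w=.0425
  z=cv2.imread(f"pics/z_scene{n}.png")
  for s in(1,-1):
   for h in(0,-.013,-.073):
    P=np.array([(-.011,s*w,h),(.011,s*w,h),(.011,s*(w+.0145),h),(-.011,s*(w+.0145),h),(-.011,s*w,h)])@R.T+e
    cv2.polylines(z,[np.round(p2z("scene",proj("scene",P)+p[6:8])).astype(int)],False,{0:(0,255,0),-.013:(255,255,0),-.073:(255,0,255)}[h],1)
  ims.append(z[140:440,100:480])
cv2.imwrite("pics/ovx.png",cv2.resize(np.hstack(ims[:2]),None,fx=1.05,fy=1.05))
E
python3 ov2.py
```

```text
(no output)
```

View pics/ovx.png

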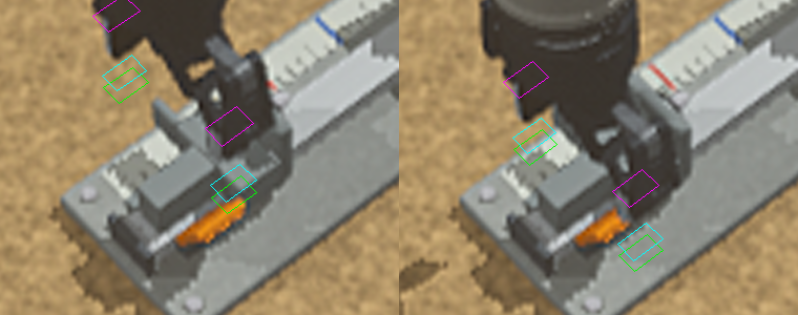

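Emit:
send_rows(motion="0 0 2 0 0 0 0.64;0 0 2 0 0 0 0.64;0 0 0 0 0 0 0.64;0 0 0 0 0 0 0.64;0 0 0 0 0 0 0.64;0 0 0 0 0 0 0.64")

```text
t: 6.08
eef_pos: [0.5805, -0.0548, 0.0771]
tool_rot: [0.001, 0.642, 0.767, -0.001]
contact_force: [-0.5, -0.9, -0.1]
gripper_width: 0.361
```

```bash
python3 st.py; python3 look.py 5; python3 ov.py 5
```

```text
t 6.08 tcp winder mm [   9.3 -106.2   77.1] jaw deg rel -0.14 tilt [-0.    -0.003 -1.   ] F [-0.5 -0.9 -0.1] w 0.361
grip sl -101.37329860495763
```

View pics/ov5.png

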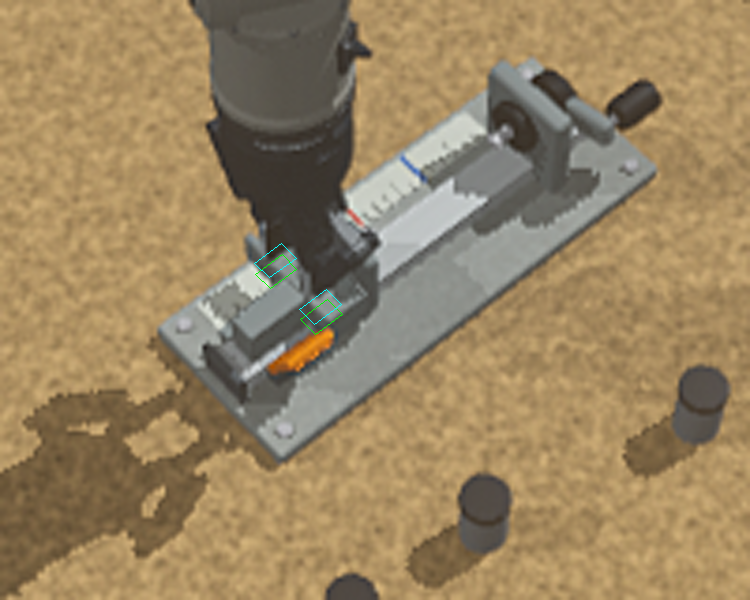

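```bash
python3 - <<'E'
from h import *
p=np.load("pose.npy")
for nm,uz in(("4 +x tip bottom",(355,343)),("5 +x tip",(322,295)),("5 -x tip",(285,262))):
  for z in(.03,.045,.06,.075,.09,.105):
    print(nm,z,(back("scene",z2p("scene",uz),z,p)[1]*1e3).round(1))
k=C["scene"];print(-k["R"].T@k["t"], -C["top"]["R"].T@C["top"]["t"])
E
python3 - <<'E'
import cv2
a=cv2.imread("pics/raw_scene5.png")[205:275,255:345]
cv2.imwrite("pics/z5.png",cv2.resize(a,None,fx=8,fy=8,interpolation=cv2.INTER_CUBIC))
E
```

```text
4 +x tip bottom 0.03 [ 38.9 -85.9]
4 +x tip bottom 0.045 [ 45.7 -91.3]
4 +x tip bottom 0.06 [ 52.4 -96.7]
4 +x tip bottom 0.075 [  59.2 -102. ]
4 +x tip bottom 0.09 [  66.  -107.4]
4 +x tip bottom 0.105 [  72.7 -112.8]
5 +x tip 0.03 [ -3.  -78.5]
5 +x tip 0.045 [  4.3 -83.9]
5 +x tip 0.06 [ 11.5 -89.4]
5 +x tip 0.075 [ 18.8 -94.9]
5 +x tip 0.09 [  26.1 -100.3]
5 +x tip 0.105 [  33.4 -105.8]
5 -x tip 0.03 [-38.8 -80.3]
5 -x tip 0.045 [-31.1 -85.8]
5 -x tip 0.06 [-23.4 -91.2]
5 -x tip 0.075 [-15.7 -96.7]
5 -x tip 0.09 [  -8.  -102.1]
5 -x tip 0.105 [  -0.2 -107.6]
[ 1.23244013 -0.36592892  1.26362534] [0.42253862 0.05523192 1.14342684]
```

View pics/z5.png

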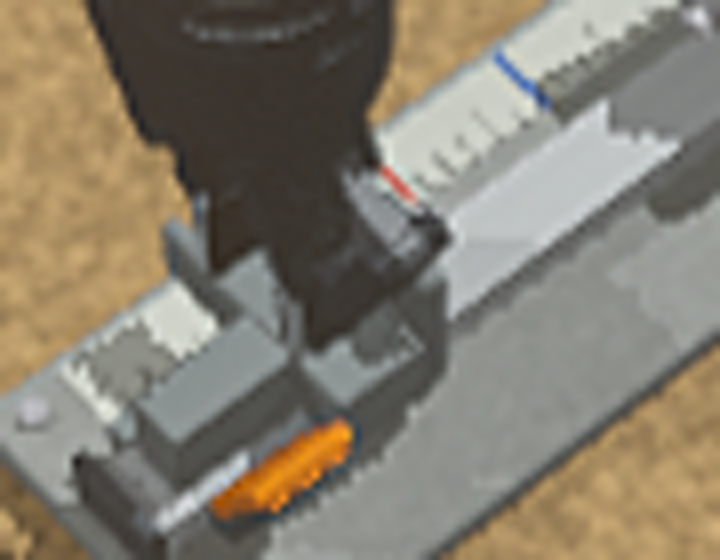

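View pics/raw_scene5.png

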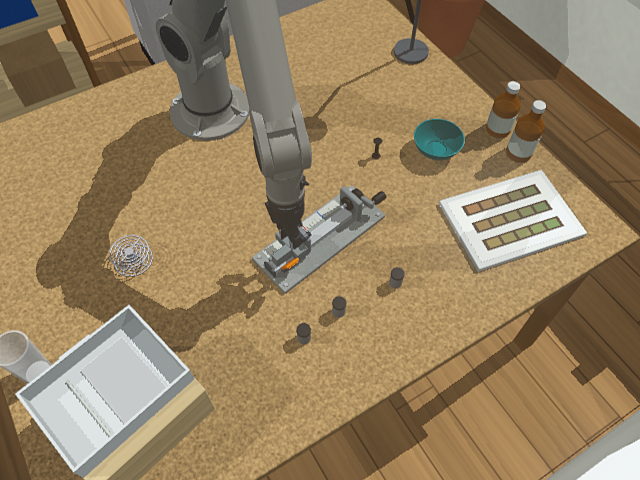

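```bash
python3 - <<'E'
import cv2,numpy as np
o=[]
for n in(1,4):
    a=cv2.imread(f"pics/raw_scene{n}.png")[185:275,250:325]
    o.append(cv2.resize(a,None,fx=5.3,fy=5.3,interpolation=cv2.INTER_CUBIC))
cv2.imwrite("pics/z14.png",cv2.convertScaleAbs(np.hstack(o),alpha=1.8,beta=10))
E
```

```text
(no output)
```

View pics/z14.png

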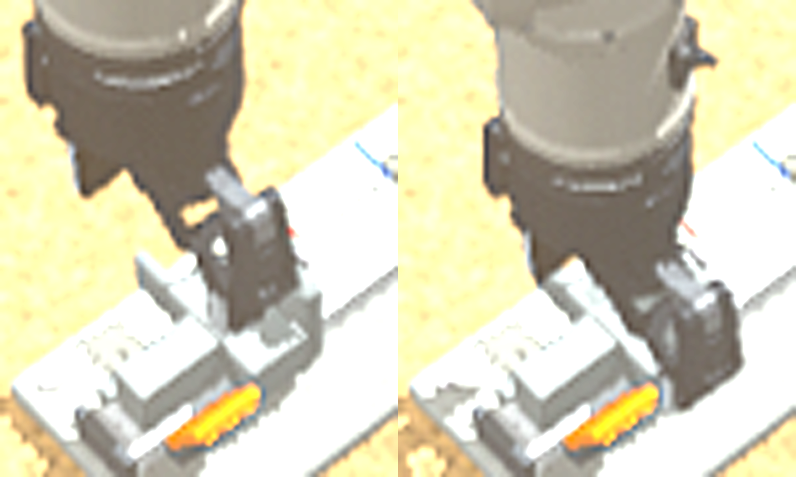

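Emit:
send_rows(motion="0.2 -1 0.5 0 0 0 0;0.2 -1 0 0 0 0 0;0 0 0 0 0 0 0;0 0 0 0 0 0 0;0 0 0 0 0 0 0;0 0 0 0 0 0 0")

```text
t: 6.68
eef_pos: [0.5837, -0.0786, 0.0808]
tool_rot: [-0.0, 0.643, 0.766, -0.003]
contact_force: [0.4, 0.4, -0.6]
gripper_width: 1.002
```

```bash
python3 st.py
```

```text
t 6.68 tcp winder mm [   8.3 -130.2   80.8] jaw deg rel -0.26 tilt [-0.004 -0.004 -1.   ] F [ 0.4  0.4 -0.6] w 1.002
grip sl -101.37329860495763
```

Emit:
send_rows(motion="0.3 0 -0.8 0 0 0.2 0;0 0 -0.8 0 0 0 0;0 0 -0.8 0 0 0 0;0 0 -0.8 0 0 0 0;0 0 -0.6 0 0 0 0;0 0 -0.4 0 0 0 0;0 0 0 0 0 0 0")

```text
t: 7.27
eef_pos: [0.5859, -0.0769, 0.0328]
tool_rot: [-0.001, 0.641, 0.768, -0.003]
contact_force: [-0.6, -0.6, -0.7]
gripper_width: 1.001
```

```bash
python3 st.py
```

```text
t 7.27 tcp winder mm [  10.7 -129.    32.8] jaw deg rel 0.08 tilt [-0.006 -0.003 -1.   ] F [-0.6 -0.6 -0.7] w 1.001
grip sl -101.37329860495763
```

Emit:
send_rows(motion="0 0 -0.5 0 -0.3 0 0;0 0 -0.5 0 0 0 0;0 0 0 0 0 0 0")

```text
t: 7.52
eef_pos: [0.5858, -0.0768, 0.0216]
tool_rot: [0.001, 0.641, 0.768, -0.001]
contact_force: [0.5, 0.4, -1.1]
gripper_width: 1.003
```

```bash
python3 st.py; python3 look.py 6; python3 ov.py 6
```

```text
t 7.52 tcp winder mm [  10.6 -128.8   21.6] jaw deg rel 0.09 tilt [-0.001 -0.003 -1.   ] F [ 0.5  0.4 -1.1] w 1.003
grip sl -101.37329860495763
```

View pics/ov6.png

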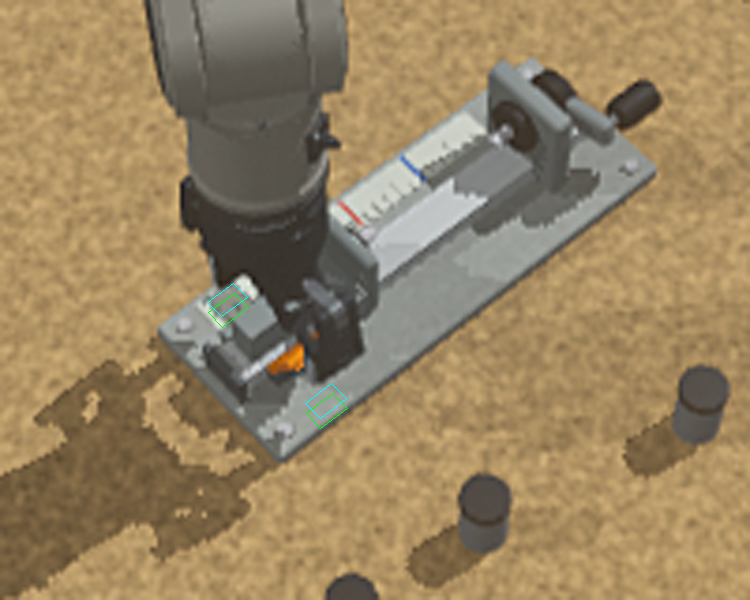

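Emit:
send_rows(motion="-0.1 0.5 0 0 0 0 0;-0.1 0.5 0 0 0 0 0;0 0 0 0 0 0 0")

```text
t: 7.87
eef_pos: [0.5848, -0.0664, 0.0232]
tool_rot: [0.002, 0.641, 0.768, -0.001]
contact_force: [0.2, 0.2, 0.2]
gripper_width: 0.999
```

```bash
python3 st.py; python3 look.py 7
```

```text
t 7.87 tcp winder mm [  11.5 -118.4   23.2] jaw deg rel 0.03 tilt [ 0.002 -0.003 -1.   ] F [0.2 0.2 0.2] w 0.999
grip sl -101.37329860495763
```

View pics/z_scene7.png

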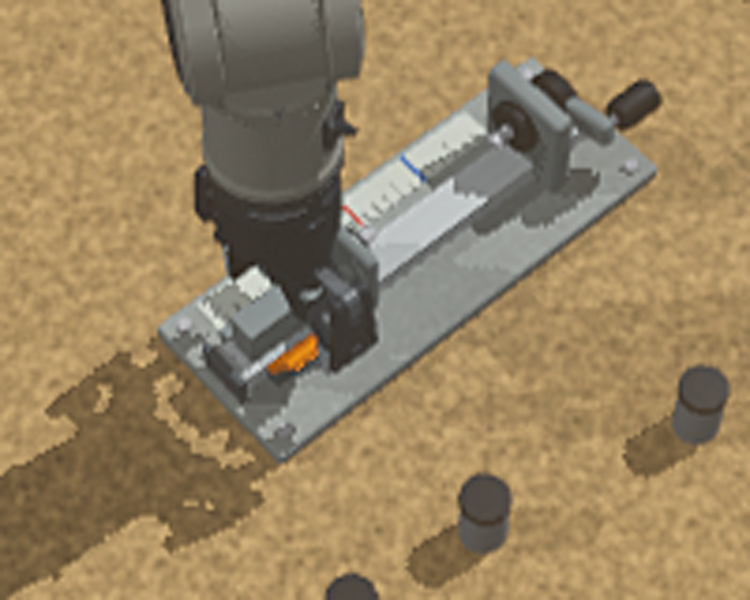

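Emit:
send_rows(motion="-0.1 0.5 0 0 0 0 0;0 0 0 0 0 0 0")

```text
t: 8.13
eef_pos: [0.5841, -0.062, 0.0236]
tool_rot: [0.002, 0.641, 0.767, -0.001]
contact_force: [-0.7, 0.5, -0.6]
gripper_width: 0.997
```

Emit:
send_rows(motion="-0.1 0.5 0 0 0 0 0;0 0 0 0 0 0 0")

```text
t: 8.3
eef_pos: [0.5831, -0.0564, 0.0237]
tool_rot: [0.002, 0.641, 0.767, -0.0]
contact_force: [-0.1, 0.5, -0.1]
gripper_width: 1.0
```

```bash
python3 st.py; python3 look.py 8
```

```text
t 8.3 tcp winder mm [  11.6 -108.3   23.7] jaw deg rel 0.0 tilt [ 0.003 -0.004 -1.   ] F [-0.1  0.5 -0.1] w 1.0
grip sl -101.37329860495763
```

View pics/z_scene8.png

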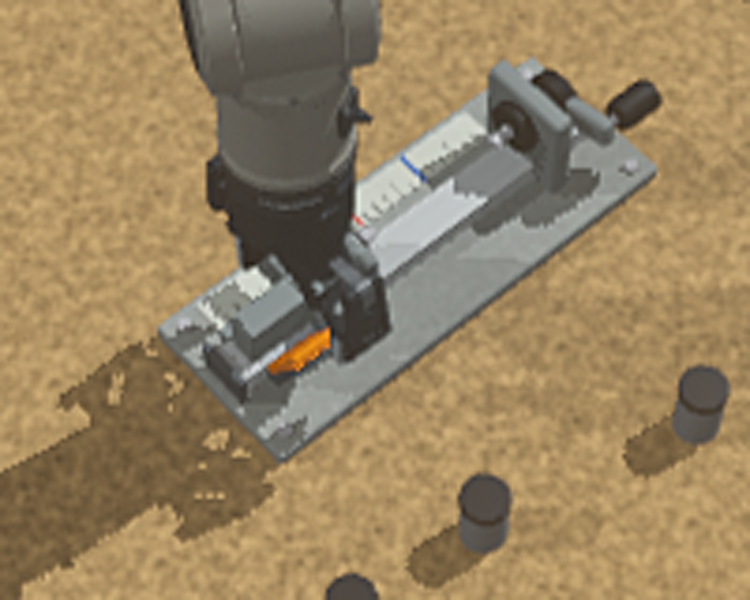

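Emit:
send_rows(motion="0.2 -1 0 0 0 0 0;0.1 -0.7 0 0 0 0 0;0 0 -0.5 0 0 0 0;0 0 -0.5 0 0 0 0;0 0 0 0 0 0 0")

```text
t: 8.82
eef_pos: [0.5868, -0.0786, 0.0132]
tool_rot: [0.003, 0.642, 0.766, -0.001]
contact_force: [-0.8, 0.7, -1.1]
gripper_width: 1.001
```

```bash
python3 st.py; python3 look.py 9; python3 ov.py 9
```

```text
t 8.82 tcp winder mm [  11.3 -130.7   13.2] jaw deg rel -0.17 tilt [ 0.004 -0.006 -1.   ] F [-0.8  0.7 -1.1] w 1.001
grip sl -101.37329860495763
```

View pics/ov9.png

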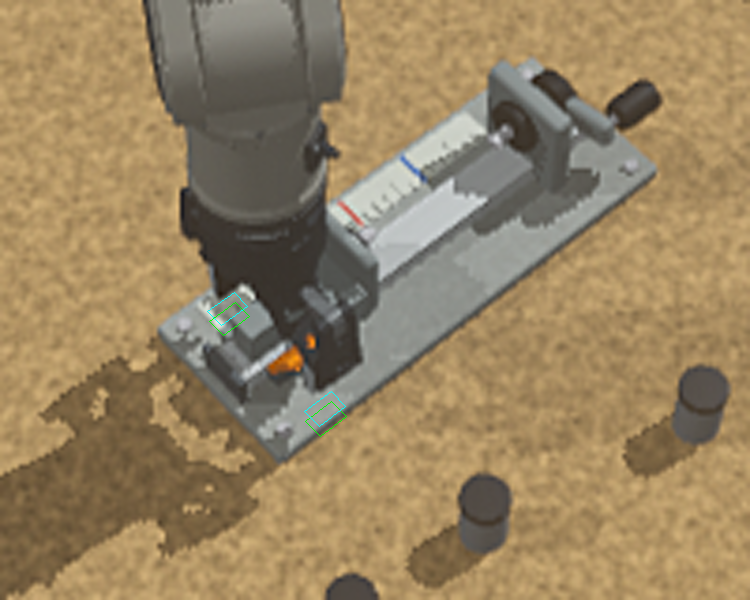

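Emit:
send_rows(motion="0 0 -0.5 0 0 0.2 0;0 0 -0.4 0 0 0 0;0 0 0 0 0 0 0")

```text
t: 9.17
eef_pos: [0.5872, -0.0776, 0.004]
tool_rot: [0.004, 0.64, 0.768, -0.0]
contact_force: [0.3, 0.1, -0.5]
gripper_width: 1.001
```

Emit:
send_rows(motion="-0.1 0.5 0 0 0 0 0;-0.1 0.5 0 0 0 0 0;0 0 0 0 0 0 0")

```text
t: 9.42
eef_pos: [0.5847, -0.0663, 0.0035]
tool_rot: [0.003, 0.64, 0.768, -0.001]
contact_force: [0.3, -0.5, 0.6]
gripper_width: 0.997
```

```bash
python3 st.py; python3 look.py 10; python3 ov.py 10
```

```text
t 9.42 tcp winder mm [  11.4 -118.3    3.5] jaw deg rel 0.13 tilt [ 0.004 -0.005 -1.   ] F [ 0.3 -0.5  0.6] w 0.997
grip sl -101.37329860495763
```

View pics/ov10.png

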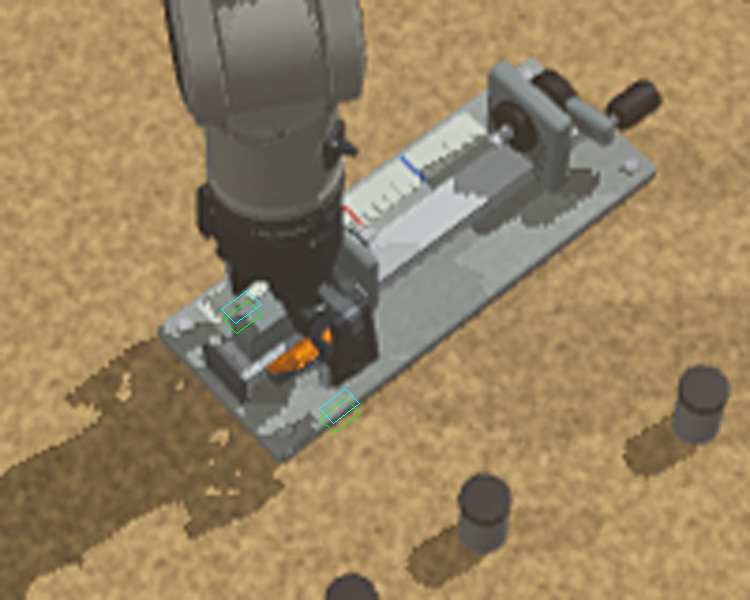

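```bash
python3 - <<'E'
from h import *
p=np.load("pose.npy")
for z in(.03,.04,.05,.06): print(z,(back("scene",z2p("scene",(333,383)),z,p)[1]*1e3).round(1),(back("scene",z2p("scene",(377,352)),z,p)[1]*1e3).round(1))
import cv2
a=cv2.imread("pics/raw_scene10.png")[195:285,250:350]
cv2.imwrite("pics/z10.png",cv2.convertScaleAbs(cv2.resize(a,None,fx=6.5,fy=6.5,interpolation=cv2.INTER_CUBIC),alpha=1.7,beta=10))
E
```

```text
0.03 [  51.9 -115.7] [ 53.4 -79.6]
0.04 [  56.4 -119. ] [ 57.8 -83.3]
0.05 [  60.8 -122.4] [ 62.2 -86.9]
0.06 [  65.2 -125.7] [ 66.6 -90.5]
```

View pics/z10.png

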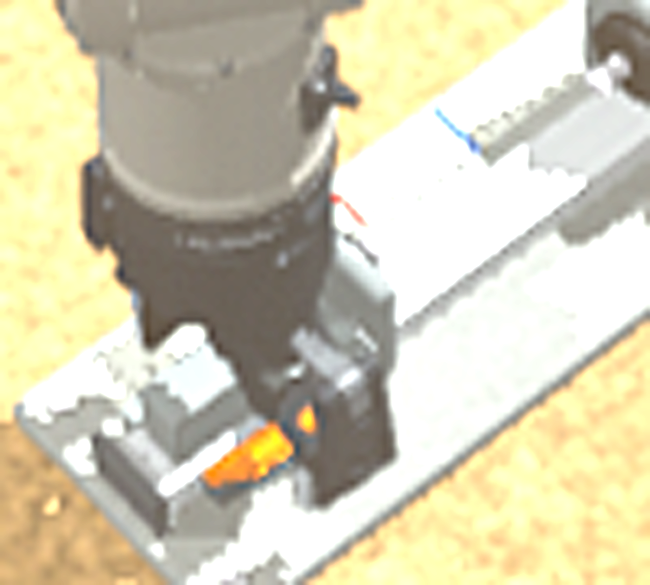

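```bash
python3 - <<'E'
from h import *
p=np.load("pose.npy")
for z in(.02,.03,.04,.05,.06,.07,.08): print(z,(back("scene",[273.1,248.1],z,p)[1]*1e3).round(1))
E
```

```text
0.02 [ -45.2 -116.1]
0.03 [ -40.  -119.4]
0.04 [ -34.8 -122.7]
0.05 [ -29.7 -126.1]
0.06 [ -24.5 -129.4]
0.07 [ -19.4 -132.7]
0.08 [ -14.2 -136. ]
```

Emit:
send_rows(motion="-0.1 0.5 0 0 0 0 0;0 0 0 0 0 0 0")

```text
t: 9.68
eef_pos: [0.5841, -0.0619, 0.004]
tool_rot: [0.004, 0.641, 0.768, -0.0]
contact_force: [0.5, 0.3, 0.3]
gripper_width: 1.007
```

Emit:
send_rows(motion="-0.1 0.5 0 0 0 0 0;0 0 0 0 0 0 0")

```text
t: 9.85
eef_pos: [0.5834, -0.0578, 0.0043]
tool_rot: [0.005, 0.641, 0.768, -0.001]
contact_force: [0.9, -1.8, -1.6]
gripper_width: 0.994
```

Emit:
send_rows(motion="-0.1 0.5 0 0 0 0 0;0 0 0 0 0 0 0")

```text
t: 10.02
eef_pos: [0.5828, -0.0548, 0.0045]
tool_rot: [0.006, 0.641, 0.768, -0.001]
contact_force: [0.3, -3.0, -0.5]
gripper_width: 1.003
```

Emit:
send_rows(motion="-0.1 0.5 0 0 0 0 0;-0.1 0.5 0 0 0 0 0;0 0 0 0 0 0 0")

```text
t: 10.27
eef_pos: [0.5817, -0.048, 0.0048]
tool_rot: [0.009, 0.642, 0.767, -0.002]
contact_force: [0.6, -2.7, -1.2]
gripper_width: 0.998
```

```bash
python3 st.py; python3 look.py 11
```

```text
t 10.27 tcp winder mm [ 11.7 -99.8   4.8] jaw deg rel -0.1 tilt [ 0.01  -0.014 -1.   ] F [ 0.6 -2.7 -1.2] w 0.998
grip sl -101.37329860495763
```

View pics/z_scene11.png

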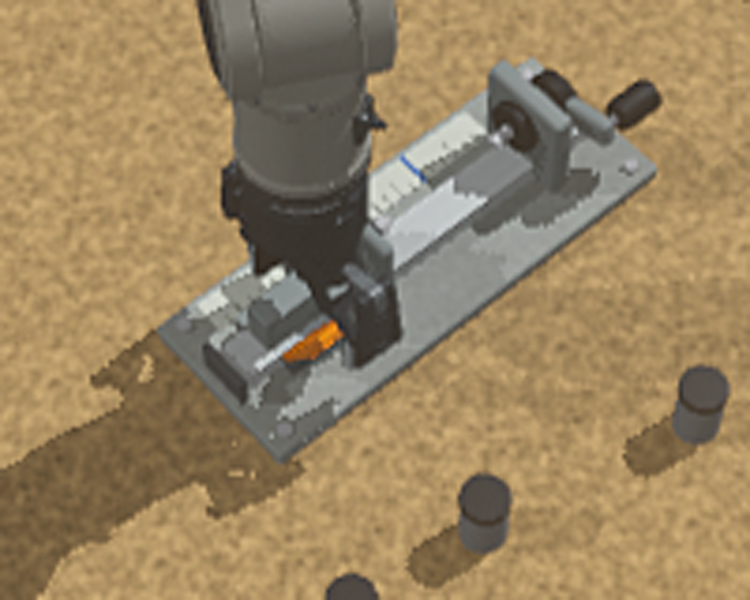

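View pics/z_top11.png

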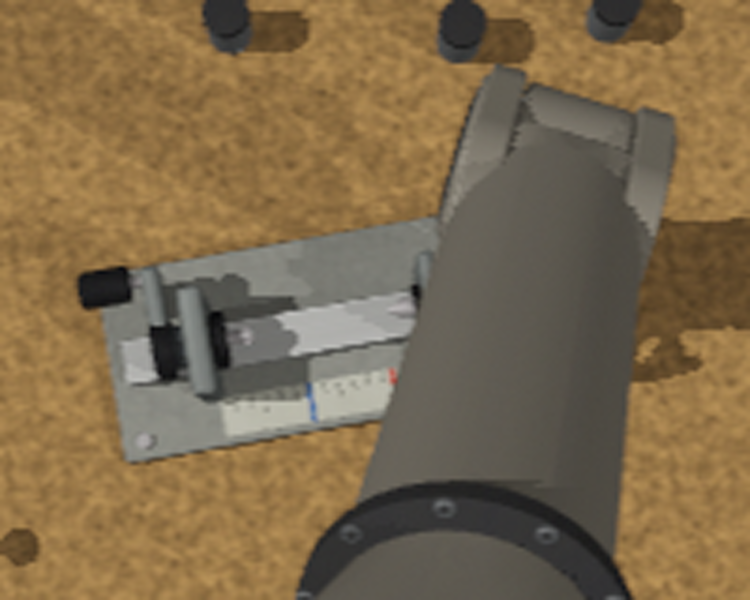

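Emit:
send_rows(motion="-0.1 0.6 0 0.6 0.4 0 0;-0.1 0.6 0 0.3 0.2 0 0;-0.1 0.6 0 0.2 0.1 0 0;-0.1 0.6 0 0.2 0.1 0 0;0 0.1 0 0 0 0 0")

```text
t: 10.78
eef_pos: [0.5771, -0.0253, 0.0044]
tool_rot: [-0.004, 0.643, 0.766, 0.001]
contact_force: [-0.4, -5.0, -0.7]
gripper_width: 1.002
```

```bash
python3 st.py; python3 look.py 12
```

```text
t 10.78 tcp winder mm [ 11.1 -76.6   4.4] jaw deg rel -0.28 tilt [-0.004  0.007 -1.   ] F [-0.4 -5.  -0.7] w 1.002
grip sl -101.37329860495763
```

View pics/z_scene12.png

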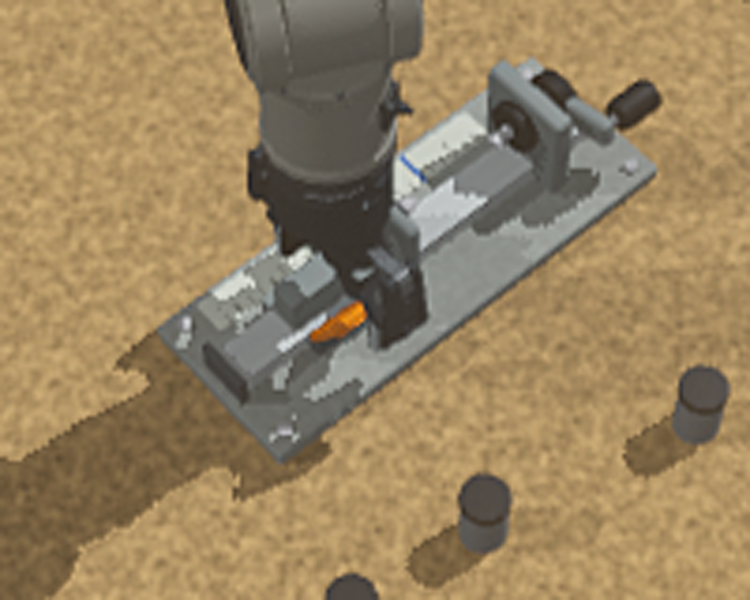

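View pics/z_top12.png

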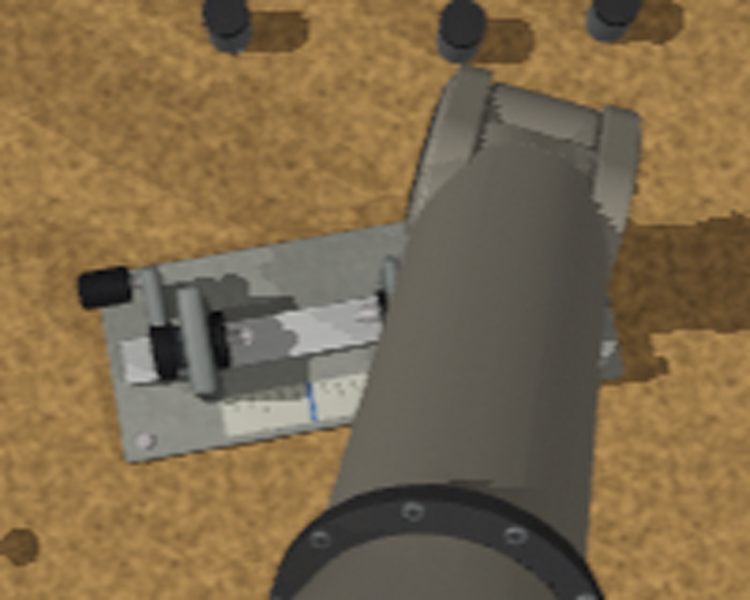

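```bash
cat > leg.py <<'E'
import sys
from h import *
n=sys.argv[1];p=np.load("pose.npy")
def track(c,ref,pts,z,up=8):
    # pts: zoom rect x0,y0,x1,y1 in ref ; predict displacement along winder y
    a=cv2.imread(f"pics/{ref}.png").astype(np.float32);b=cv2.imread(f"pics/raw_{c}{n}.png").astype(np.float32)
    x0,y0=z2p(c,pts[:2]);x1,y1=z2p(c,pts[2:])
    X,Y=np.meshgrid(np.arange(x0,x1,.5),np.arange(y0,y1,.5))
    A=cv2.remap(a,X.astype(np.float32),Y.astype(np.float32),cv2.INTER_LINEAR)
    ctr=[(x0+x1)/2,(y0+y1)/2]
    W,w=back(c,ctr,z,p)
    best=[]
    for d in np.arange(0,80,.5):
        u=proj(c,w2w(p,[[w[0],w[1]+d*1e-3,z]]))[0]-proj(c,w2w(p,[[w[0],w[1],z]]))[0]
        B=cv2.remap(b,(X+u[0]).astype(np.float32),(Y+u[1]).astype(np.float32),cv2.INTER_LINEAR)
        g=lambda I:cv2.Sobel(I.mean(2),cv2.CV_32F,1,0).ravel()
        A1=A-A.mean();B1=B-B.mean()
        best.append(((A1*B1).sum()/np.sqrt((A1**2).sum()*(B1**2).sum()),d))
    best.sort(reverse=True);print(c,pts,[(round(float(s),3),d) for s,d in best[:4]])
track("top","top0",(422,245,446,340),.09)
track("top","top0",(422,270,446,325),.085)
track("scene","scene0",(225,280,285,350),.065)
track("scene","scene0",(225,315,270,360),.065)
track("scene","scene0",(255,325,320,385),.055)
E
for n in 3 11 12; do python3 leg.py $n; done
```

```text
top (422, 245, 446, 340) [(0.999, np.float64(0.0)), (0.989, np.float64(0.5)), (0.957, np.float64(1.0)), (0.903, np.float64(1.5))]
top (422, 270, 446, 325) [(1.0, np.float64(0.0)), (0.988, np.float64(0.5)), (0.952, np.float64(1.0)), (0.892, np.float64(1.5))]
scene (225, 280, 285, 350) [(0.718, np.float64(0.0)), (0.69, np.float64(0.5)), (0.653, np.float64(1.0)), (0.62, np.float64(1.5))]
scene (225, 315, 270, 360) [(0.999, np.float64(0.0)), (0.989, np.float64(0.5)), (0.967, np.float64(1.0)), (0.942, np.float64(1.5))]
scene (255, 325, 320, 385) [(0.794, np.float64(0.0)), (0.784, np.float64(0.5)), (0.766, np.float64(1.0)), (0.753, np.float64(1.5))]
top (422, 245, 446, 340) [(0.853, np.float64(12.5)), (0.848, np.float64(12.0)), (0.841, np.float64(13.0)), (0.822, np.float64(11.5))]
top (422, 270, 446, 325) [(0.878, np.float64(12.5)), (0.869, np.float64(12.0)), (0.869, np.float64(13.0)), (0.84, np.float64(13.5))]
scene (225, 280, 285, 350) [(0.658, np.float64(11.0)), (0.657, np.float64(11.5)), (0.65, np.float64(10.5)), (0.649, np.float64(12.0))]
scene (225, 315, 270, 360) [(0.788, np.float64
[... 198 characters left out ...]
 (0.942, np.float64(11.5))]
top (422, 245, 446, 340) [(0.86, np.float64(34.5)), (0.859, np.float64(34.0)), (0.845, np.float64(35.0)), (0.84, np.float64(33.5))]
top (422, 270, 446, 325) [(0.891, np.float64(34.5)), (0.884, np.float64(34.0)), (0.879, np.float64(35.0)), (0.854, np.float64(33.5))]
scene (225, 280, 285, 350) [(0.663, np.float64(33.0)), (0.661, np.float64(32.5)), (0.659, np.float64(33.5)), (0.659, np.float64(32.0))]
scene (225, 315, 270, 360) [(0.815, np.float64(46.0)), (0.814, np.float64(45.5)), (0.81, np.float64(46.5)), (0.808, np.float64(45.0))]
scene (255, 325, 320, 385) [(0.944, np.float64(34.5)), (0.944, np.float64(35.0)), (0.943, np.float64(35.5)), (0.943, np.float64(34.0))]
```

```bash
python3 - <<'E'
import cv2,numpy as np
a=cv2.imread("pics/top0.png")[205:262,330:400]
cv2.imwrite("pics/p0.png",cv2.resize(a,None,fx=10,fy=10,interpolation=cv2.INTER_NEAREST))
print(a[36:48,14:30][:,:,::-1].reshape(12,16,3)[:, :, :].tolist()[3:9])
E
```

```text
[[[126, 127, 119], [134, 134, 128], [133, 133, 126], [132, 132, 125], [134, 134, 127], [133, 133, 126], [145, 135, 112], [168, 141, 75], [165, 137, 76], [136, 131, 112], [140, 141, 131], [146, 146, 135], [128, 128, 119], [95, 94, 86], [90, 90, 81], [144, 143, 132]], [[123, 124, 116], [127, 127, 119], [133, 133, 125], [134, 133, 126], [142, 142, 133], [154, 154, 144], [159, 153, 133], [169, 143, 84], [180, 152, 86], [181, 171, 143], [171, 170, 157], [159, 159, 146], [145, 145, 133], [99, 99, 90], [93, 92, 84], [142, 142, 130]], [[155, 153, 144], [152, 151, 141], [150, 150, 138], [144, 144, 132], [165, 164, 152], [180, 180, 167], [177, 174, 157], [175, 157, 116], [181, 153, 86], [179, 170, 142], [180, 179, 167], [169, 168, 156], [135, 134, 123], [111, 111, 101], [120, 120, 108], [135, 134, 122]], [[152, 152, 141], [182, 182, 168], [177, 176, 163], [151, 150, 138], [153, 152, 140], [181, 181, 167], [180, 180, 167], [180, 167, 139], [181, 150, 66], [179, 165, 132], [179, 179, 167], [160, 160, 149], [154, 153, 141], [161, 161, 148], [119, 118, 108], [118, 117, 107]], [[165, 164, 153], [180, 180, 167], [181, 180, 167], [171, 170, 157], [159, 159, 147], [167, 167, 155], [173, 172, 160], [181, 170, 143], [180, 149, 70], [180, 162, 126], [180, 180, 166], [180, 179, 165], [180, 180, 166], [161, 160, 147], [118, 118, 107], [151, 150, 139]], [[179, 179, 166], [180, 179, 165], [181, 180, 166], [171, 170, 157], [167, 167, 154], [183, 181, 169], [177, 175, 162], [164, 156, 132], [163, 145, 99], [173, 166, 143], [161, 160, 148], [121, 120, 109], [123, 123, 111], [122, 121, 110], [122, 121, 111], [136, 135, 124]]]
```

View pics/p0.png

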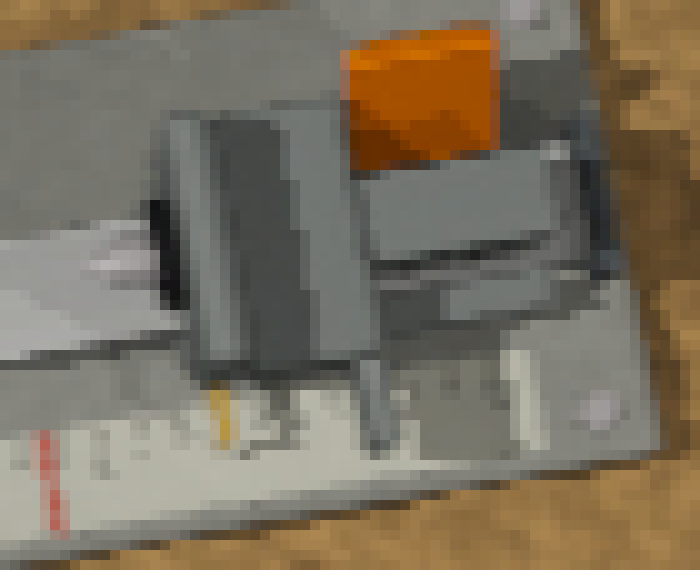

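Emit:
send_rows(motion="-0.1 0.5 0 0 0 0 0;-0.1 0.5 0 -0.2 0 0 0;0 0.1 0 0 0 0 0")

```text
t: 11.13
eef_pos: [0.5753, -0.0155, 0.0046]
tool_rot: [-0.002, 0.644, 0.765, -0.0]
contact_force: [0.3, -4.3, -1.8]
gripper_width: 0.995
```

```bash
python3 st.py; python3 look.py 13; python3 leg.py 13
```

```text
t 11.13 tcp winder mm [ 11.1 -66.7   4.6] jaw deg rel -0.36 tilt [-0.003  0.002 -1.   ] F [ 0.3 -4.3 -1.8] w 0.995
grip sl -101.37329860495763
top (422, 245, 446, 340) [(0.659, np.float64(45.5)), (0.656, np.float64(45.0)), (0.654, np.float64(46.0)), (0.64, np.float64(46.5))]
top (422, 270, 446, 325) [(0.715, np.float64(46.0)), (0.712, np.float64(45.5)), (0.709, np.float64(46.5)), (0.701, np.float64(45.0))]
scene (225, 280, 285, 350) [(0.692, np.float64(42.0)), (0.691, np.float64(42.5)), (0.681, np.float64(41.5)), (0.681, np.float64(41.0))]
scene (225, 315, 270, 360) [(0.808, np.float64(56.0)), (0.806, np.float64(56.5)), (0.805, np.float64(55.5)), (0.8, np.float64(57.0))]
scene (255, 325, 320, 385) [(0.94, np.float64(45.5)), (0.938, np.float64(44.5)), (0.938, np.float64(46.0)), (0.938, np.float64(45.0))]
```

View pics/z_scene13.png

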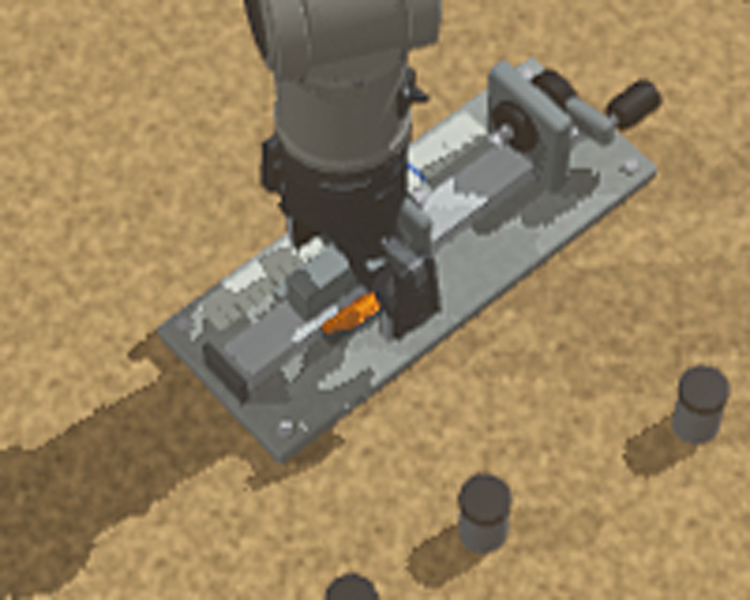

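View pics/z_top13.png

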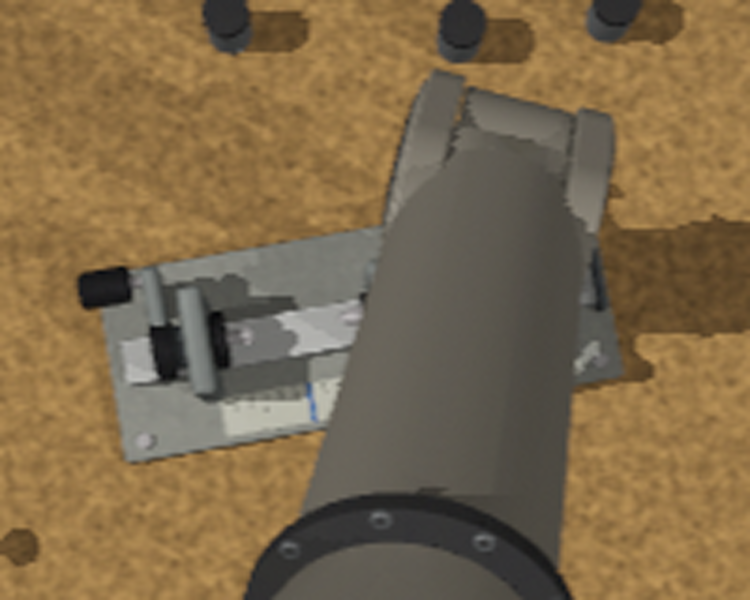

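Emit:
send_rows(motion="0 0.1 0 0 0 0.3 0;0 0.1 0 0 0 0 0;0 0.1 0 0 0 0 0;0 0.1 0 0 0 0 0")

```text
t: 11.57
eef_pos: [0.5749, -0.0132, 0.0046]
tool_rot: [-0.002, 0.642, 0.767, -0.001]
contact_force: [0.5, -5.8, -2.0]
gripper_width: 1.0
```

```bash
python3 st.py; python3 look.py 14; python3 leg.py 14
```

```text
t 11.57 tcp winder mm [ 11.2 -64.3   4.6] jaw deg rel -0.12 tilt [-0.004  0.    -1.   ] F [ 0.5 -5.8 -2. ] w 1.0
grip sl -101.37329860495763
top (422, 245, 446, 340) [(0.538, np.float64(49.0)), (0.534, np.float64(48.5)), (0.534, np.float64(49.5)), (0.527, np.float64(50.0))]
top (422, 270, 446, 325) [(0.619, np.float64(49.5)), (0.619, np.float64(49.0)), (0.613, np.float64(50.0)), (0.611, np.float64(48.5))]
scene (225, 280, 285, 350) [(0.675, np.float64(45.5)), (0.673, np.float64(45.0)), (0.669, np.float64(44.5)), (0.668, np.float64(46.0))]
scene (225, 315, 270, 360) [(0.815, np.float64(58.5)), (0.813, np.float64(58.0)), (0.812, np.float64(59.0)), (0.807, np.float64(57.5))]
scene (255, 325, 320, 385) [(0.947, np.float64(47.5)), (0.946, np.float64(48.5)), (0.946, np.float64(48.0)), (0.945, np.float64(47.0))]
```

Emit:
send_rows(motion="0 -0.1 0 0 0 0 0;0 0 0 0 0 0 0;0 0 0 0 0 0 0")

```text
t: 11.92
eef_pos: [0.575, -0.0137, 0.0046]
tool_rot: [-0.002, 0.642, 0.767, -0.001]
contact_force: [0.7, -2.3, -1.5]
gripper_width: 1.0
```

```bash
python3 st.py; python3 look.py 15; python3 leg.py 15|tail -1
```

```text
t 11.92 tcp winder mm [ 11.2 -64.8   4.6] jaw deg rel -0.1 tilt [-0.004  0.001 -1.   ] F [ 0.7 -2.3 -1.5] w 1.0
grip sl -101.37329860495763
scene (255, 325, 320, 385) [(0.948, np.float64(46.5)), (0.947, np.float64(47.0)), (0.947, np.float64(47.5)), (0.946, np.float64(46.0))]
```

Emit:
send_rows(motion="0 -0.15 0 0 0 0 0;0 0 0 0 0 0 0;0 0 0 0 0 0 0;0 0 0 0 0 0 0")

```text
t: 12.35
eef_pos: [0.5752, -0.015, 0.0046]
tool_rot: [-0.002, 0.642, 0.767, -0.0]
contact_force: [0.2, -4.2, -1.6]
gripper_width: 0.999
```

```bash
python3 st.py; python3 look.py 16; python3 leg.py 16
```

```text
t 12.35 tcp winder mm [ 11.2 -66.1   4.6] jaw deg rel -0.1 tilt [-0.003  0.002 -1.   ] F [ 0.2 -4.2 -1.6] w 0.999
grip sl -101.37329860495763
top (422, 245, 446, 340) [(0.627, np.float64(46.0)), (0.625, np.float64(46.5)), (0.623, np.float64(45.5)), (0.613, np.float64(47.0))]
top (422, 270, 446, 325) [(0.691, np.float64(46.5)), (0.687, np.float64(47.0)), (0.687, np.float64(46.0)), (0.675, np.float64(47.5))]
scene (225, 280, 285, 350) [(0.648, np.float64(43.5)), (0.647, np.float64(42.5)), (0.645, np.float64(43.0)), (0.645, np.float64(44.0))]
scene (225, 315, 270, 360) [(0.792, np.float64(57.5)), (0.79, np.float64(58.0)), (0.789, np.float64(57.0)), (0.786, np.float64(58.5))]
scene (255, 325, 320, 385) [(0.939, np.float64(45.5)), (0.938, np.float64(46.0)), (0.936, np.float64(45.0)), (0.935, np.float64(44.5))]
```

Emit:
send_rows(motion="-0.2 -0.03 0 0 0 0 0.2;-0.2 -0.03 0 0 0 0 0.25;0 0 0 0 0 0 0.3", newtons=40)

```text
t: 12.7
eef_pos: [0.5724, -0.0156, 0.0058]
tool_rot: [-0.001, 0.642, 0.767, 0.001]
contact_force: [1.3, -3.1, 0.5]
gripper_width: 0.699
```

```bash
python3 st.py; python3 look.py 17; python3 leg.py 17
```

```text
t 12.7 tcp winder mm [  8.2 -66.2   5.8] jaw deg rel -0.11 tilt [-0.001  0.002 -1.   ] F [ 1.3 -3.1  0.5] w 0.699
grip sl -101.37329860495763
top (422, 245, 446, 340) [(0.771, np.float64(45.0)), (0.767, np.float64(45.5)), (0.758, np.float64(44.5)), (0.753, np.float64(46.0))]
top (422, 270, 446, 325) [(0.801, np.float64(45.5)), (0.797, np.float64(45.0)), (0.793, np.float64(46.0)), (0.782, np.float64(44.5))]
scene (225, 280, 285, 350) [(0.563, np.float64(0.5)), (0.56, np.float64(1.0)), (0.559, np.float64(0.0)), (0.558, np.float64(1.5))]
scene (225, 315, 270, 360) [(0.804, np.float64(56.0)), (0.803, np.float64(56.5)), (0.799, np.float64(55.5)), (0.798, np.float64(57.0))]
scene (255, 325, 320, 385) [(0.788, np.float64(44.0)), (0.788, np.float64(42.5)), (0.787, np.float64(43.5)), (0.785, np.float64(42.0))]
```

View pics/z_scene17.png

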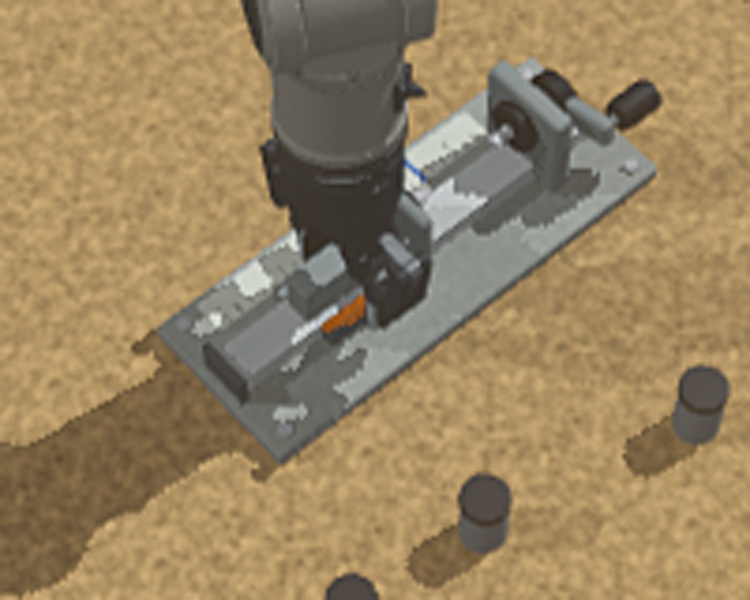

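Emit:
send_rows(motion="-0.2 0 0 0 0 0 0.45;-0.2 0 0 0 0 0 0.55;0 0.03 0 0 0 0 0.6")

```text
t: 13.05
eef_pos: [0.5682, -0.0163, 0.0077]
tool_rot: [-0.001, 0.642, 0.767, 0.0]
contact_force: [-3.7, -4.9, 2.1]
gripper_width: 0.403
```

```bash
python3 st.py; python3 look.py 18; python3 leg.py 18|head -2
```

```text
t 13.05 tcp winder mm [  4.1 -66.2   7.7] jaw deg rel -0.15 tilt [-0.001  0.002 -1.   ] F [-3.7 -4.9  2.1] w 0.403
grip sl -101.37329860495763
top (422, 245, 446, 340) [(0.863, np.float64(45.0)), (0.857, np.float64(45.5)), (0.851, np.float64(44.5)), (0.836, np.float64(46.0))]
top (422, 270, 446, 325) [(0.883, np.float64(45.5)), (0.88, np.float64(45.0)), (0.867, np.float64(46.0)), (0.864, np.float64(44.5))]
```

View pics/z_scene18.png

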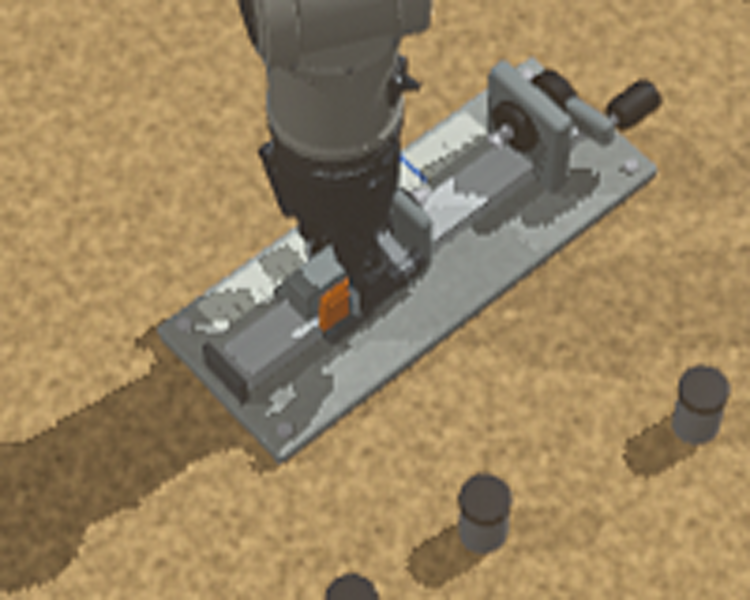

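Emit:
send_rows(motion="0 0 0 0 0 0 0.8;0 0 0 0 0 0 1;0 0 0 0 0 0 1;0 0 0 0 0 0 1;0 0 0 0 0 0 1;0 0 0 0 0 0 1", newtons=50)

```text
t: 13.65
eef_pos: [0.5657, -0.0168, 0.0078]
tool_rot: [-0.002, 0.642, 0.766, -0.001]
contact_force: [0.1, -3.5, 0.6]
gripper_width: 0.34
```

```bash
python3 st.py; python3 look.py 19; python3 leg.py 19|head -2
```

```text
t 13.65 tcp winder mm [  1.5 -66.2   7.8] jaw deg rel -0.17 tilt [-0.004  0.002 -1.   ] F [ 0.1 -3.5  0.6] w 0.34
grip sl -101.37329860495763
top (422, 245, 446, 340) [(0.903, np.float64(45.0)), (0.893, np.float64(45.5)), (0.892, np.float64(44.5)), (0.869, np.float64(46.0))]
top (422, 270, 446, 325) [(0.918, np.float64(45.0)), (0.918, np.float64(45.5)), (0.904, np.float64(44.5)), (0.897, np.float64(46.0))]
```

View pics/z_scene19.png

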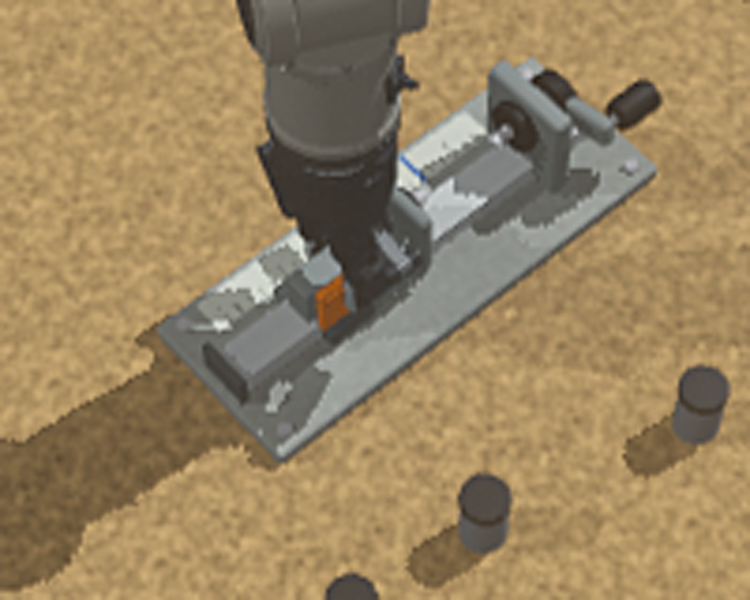

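View pics/z_top19.png

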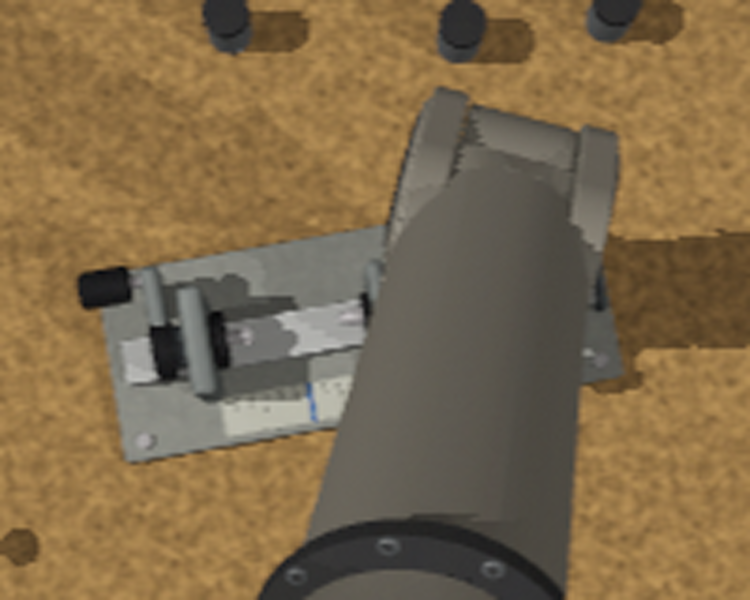

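Emit:
send_rows(motion="0 0 0 0 0 0 1;0 0 0 0 0 0 1;0 0 0 0 0 0 1;0 0 0 0 0 0 1", newtons=60)

```text
t: 14.08
eef_pos: [0.5657, -0.0168, 0.0079]
tool_rot: [-0.002, 0.642, 0.767, -0.0]
contact_force: [-0.4, -3.1, 2.9]
gripper_width: 0.339
```

```bash
python3 st.py; python3 look.py 20; python3 leg.py 20|head -2; python3 -c "
from h import *
p=np.load('pose.npy')
for n in ('0','20'):
  im=cv2.imread('pics/'+('top0' if n=='0' else 'raw_top20')+'.png').astype(float)
a=cv2.imread('pics/top0.png').astype(float);b=cv2.imread('pics/raw_top20.png').astype(float)
for x,y in((286,154),(354,160),(390,155),(148,266),(213,296),(503,312)): print(x,y,abs(a-b)[y-15:y+15,x-15:x+15].mean().round(2))
"
```

```text
t 14.08 tcp winder mm [  1.5 -66.2   7.9] jaw deg rel -0.16 tilt [-0.004  0.002 -1.   ] F [-0.4 -3.1  2.9] w 0.339
grip sl -101.37329860495763
top (422, 245, 446, 340) [(0.903, np.float64(45.0)), (0.893, np.float64(45.5)), (0.891, np.float64(44.5)), (0.87, np.float64(46.0))]
top (422, 270, 446, 325) [(0.918, np.float64(45.0)), (0.918, np.float64(45.5)), (0.903, np.float64(44.5)), (0.897, np.float64(46.0))]
286 154 5.61
354 160 5.76
390 155 5.52
148 266 4.98
213 296 5.7
503 312 25.78
```

```bash
python3 -c "
from station import hand_in
print(hand_in())"
```

```text
the job is handed in; nothing more can be done
None
```

I pushed the sliding leg about 45 mm to the red tape and squeezed the orange lever shut against the grip block. I handed in at about 14 s, still pinching with 60 N.

**Last checks:**
- **Travel:** the top camera put the leg at 45.0 to 45.5 mm. The first top picture put the tape 45.3 mm ahead of the pointer, so by measurement it is within about 1 mm.
- **Lever:** the jaw opening settled at 0.339, about 29 mm, and the paddle looks upright, so the lever reads as shut. The 30.5 mm quoted for lever and block when shut is slightly more than the gripper reports.
- **Stillness:** the arm pose and leg reading stayed the same over the last rows.

**What disagreed or could not be checked:**
- **Pointer hidden:** at the end the arm covered both pointer and tape, so their alignment rests on tracked leg travel, not a direct view. Most scene-camera tracking patches became unreliable, so I used the top camera.
- **Finger height:** the fingertips stood roughly 30 mm higher than the reported tool position implied. My first pushes passed over the flange without touching it, so I went lower, guided by the pictures and the measured force.
- **Overshoot:** the leg went about 2 mm past the tape, and I eased it back while the lever was still open.
- **Reel:** the area around it changed between pictures, probably from the arm's shadow, which I did not confirm. The arm never went near it. The areas around the canisters, bowl and spool barely changed.

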